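# Put the reagent bottles away in a row

## Task

Stand the two loose amber bottles that still have their screw caps on the riser shelf, carrying on the row begun there, so that all four stand in one straight line along the middle of the board, side by side with no more than a finger's width between neighbours. Stand the amber bottle that has lost its cap upright in the grey wash-up tub. Keep every bottle upright, set them down rather than dropping them, and do not disturb the beaker and the pump bottle.

Things in the scene. Friction and masses are not known exactly. Their poses are not given: they have to be found in the camera images.
- shelf: low riser shelf, fixed: grey board 360 mm long (y) by 110 mm deep (x), top 80 mm above the bench, on thin steel legs; thin guard rail round the back (+x) and ends, its top 31 mm above the board; front (-x) open. Origin: on the bench under the board's middle, x to the back, z up. The row stands along the board's middle line (x = 0), begins at the +y end and goes on towards -y.
- row_1: amber glass bottle with its black screw cap on: body 60 mm diameter up to 80 mm height, sloping shoulder to 98 mm, cap 42 mm diameter from 102 to 128 mm height (the top); 0.25 to 0.5 kg; origin: centre of its underside, z up its axis. Already on the shelf, first of the row, by the +y end.
- row_2: amber glass bottle with its black screw cap on: body 60 mm diameter up to 80 mm height, sloping shoulder to 98 mm, cap 42 mm diameter from 102 to 128 mm height (the top); 0.25 to 0.5 kg; origin: centre of its underside, z up its axis. Already on the shelf, second of the row, about 10 mm from the first on its -y side; free shelf beyond it towards -y.
- capped_a: amber glass bottle with its black screw cap on: body 60 mm diameter up to 80 mm height, sloping shoulder to 98 mm, cap 42 mm diameter from 102 to 128 mm height (the top); 0.25 to 0.5 kg; origin: centre of its underside, z up its axis. Stands loose on the bench, to be put away; same as the other.
- capped_b: amber glass bottle with its black screw cap on: body 60 mm diameter up to 80 mm height, sloping shoulder to 98 mm, cap 42 mm diameter from 102 to 128 mm height (the top); 0.25 to 0.5 kg; origin: centre of its underside, z up its axis. Stands loose on the bench, to be put away; same as the other.
- uncapped: the same amber bottle without its cap: body 60 mm diameter up to 80 mm height, sloping shoulder to 98 mm, then a bare straight neck 36 mm diameter with an open mouth from 98 to 122 mm height (the top); 0.15 to 0.31 kg; stands loose on the bench; origin: centre of its underside, z up its axis.
- tub: grey plastic wash-up tub, open on top, empty, fixed on the bench at the left or right side: 210 mm along its x, 150 mm along its y, 70 mm high, walls 4 mm, inner floor 4 mm above the bench, rim standing out 5 mm. Origin: centre of its underside.
- beaker: empty clear glass beaker, 68 mm in diameter and 90 mm high, loose on the bench; not part of the job. Origin: centre of its underside.
- pump_bottle: white hand-sanitiser bottle with a black pump head, body 60 mm in diameter, 158 mm high in all, spout 34 mm out from its axis, loose on the bench; not part of the job. Origin: centre of its underside.
- tube_rack: white rack of capped sample tubes, fixed on the bench at the side opposite the tub: 210 mm along its x, 90 mm along its y, 90 mm high; not part of the job. Origin: centre of its underside.
Not all that is in view belongs to the job. What is shaped like the capped_b but blue or green is not meant.

How it is judged:
By the outcome, as a careful person would: the job done as asked, in the order asked, and still so for the second after the job is handed in, with the robot touching nothing.
It also fails if it takes over 64 s, if anything falls off the work surface, if the arm or the gripper's body presses on something with over 40 N, if the wrist force passes 120 N, or if a joint passes its speed limit or range.

## Robot

A 7-joint arm with a two-finger parallel gripper is mounted at the origin on the work surface. World frame = base frame: x ahead of the robot, y to its left, z up, the work surface at z = 0. Lengths are in m, angles in rad, forces in N, time in s.
With the tool pointing down it reaches from about 0.425 to 0.875 m from the base axis. Payload 4.7 kg.
Tool frame: the origin (TCP) lies on the centre line of the jaws, within the pads' length; the fingertips stand 8 mm ahead of it and the grasp point (between the pads) lies 11 mm behind it; z points along the fingers, y is the direction in which the jaws open and shut (so a half turn about z gives the same grasp; the last joint's range is limited). The gripper opens to 87 mm and grips with 3 to 60 N. Pads are 19 mm wide; open, the fingers measure 117 mm over their backs; the gripper's body (75 mm by 190 mm) begins 51 mm behind the grasp point.
Start: joints at [-1.333, 0.321, -0.07, 1.45, 0.023, 1.371, -0.057], TCP at [0.144, 0.634, 0.231] pointing down, gripper open.
Joint ranges: [-2.86, 2.86], [-0.3, 2.09], [-1.38, 1.24], [0.06, 2.45], [-1.56, 4.7], [0.09, 2.05], [-2.69, 2.69]. Speed limits (rad/s): [2.57, 2.57, 3.14, 3.14, 3.14, 3.14, 3.14].

## Interface

Orientations are given as a rotation vector (axis times angle).
In Python, from bench import status, optics, order gives the robot as it stands.
- The arm moves only by the tool step_arm, never from a script. Its argument "rows" is a list of rows, each a list of 3 entries, a list of its own where there are three numbers: the turn, a rotation vector about the tool's x, y, z in degrees, then the shift along the tool's x, y, z in mm, then the finger opening in mm, from 0 to 87. A call has 1 to 12 rows; each row shifts and turns the pose as measured when the row begins, along the tool's axes as they then stand; what a row does not reach is not made up. A row lasts 1/12 s, in which the tool goes at most 41.7 mm and 7.16 degrees, less where a joint would pass 70% of its speed; a pose out of reach is approached as far as the arm can. A call is refused whole if a number of a shift passes 41.7 or a number of a turn 7.16, either way. A call with a gripper value outside its range is refused whole. The fingers move at their own pace and stop on an object; "grip_force" is the grip in N (left out, the last holds). Time passes only in rows, so rows that do not move let the fingers close. It gives the time, the measured TCP pose, the force and the opening at its end, in the units of the state.
- status.get_state(): the state, without advancing time (a new reading comes with each control period).
- optics.get_image(name): name is "scene" or "top" or "wrist"; returns a dict with "frame" (400x640x3 uint8, red, green, blue), "range_z" (400x640 float32, m along the optical axis (not along the pixel's ray), 0 where there is no reading), "K" (3x3 intrinsics, pixels), "k1" (the pictures are not rectified: a ray, as slopes to the right and down, at radius r is drawn at 1 + k1 r^2 times it, then the intrinsics apply), "R" (3x3) and "t" (3): a world point X has camera coordinates R X + t. Camera axes: x right, y down, z forward; pixel columns grow to the right and rows downward; lengths in m; the calibration is good to about 2 mm. A picture is of the moment at which its call begins.
- order.close_job(): hands the job in, once; it reports no verdict.
The state is a dict: "time": time; "joint_positions": joint angles; "qd": joint speeds; "joint_torque": joint torques, N m; "position": TCP position; "tool_rot": TCP orientation; "ft_force": force on the tool from outside, world axes, zero at the start; "torque": the same for the moment, N m; "grip_width": opening from 0.0 (shut) to 1.0 (fully open).
Only numpy, scipy, OpenCV 4.12 (cv2) and the standard library are available. Lean on these libraries where they do the work, as an engineer would, in place of code of your own. Each camera call takes 0.05 s, during which the arm holds its last target.

## Working session

There is one attempt and no reset: what is moved stays moved. The work goes in short steps, Python scripts to look and compute and a tool call to move; the robot and the scene stay as the last step left them, time stands still between calls to the robot, and variables do not carry over. Pictures are saved under pics/ and viewed, and the job is handed in when it is done.

Besides the shell and the picture viewer there is one more tool, called after "Request:" as name(argument=value, ...) on one line, values as JSON. step_arm: Moves the arm, as the interface text tells. Its arguments: {"type":"object","properties":{"rows":{"type":"array"},"grip_force":{"type":"number"}},"required":["rows"]}

```bash
mkdir -p pics; ls; cat > h.py <<'E'
import numpy as np, cv2
from bench import status, optics, order
def grab(n):
    d=optics.get_image(n); return d
def save(d,f): cv2.imwrite('pics/'+f,d['frame'][:,:,::-1])
def cloud(d):
    K=np.array(d['K']);k1=d['k1'];k1=float(np.ravel(k1)[0])
    v,u=np.mgrid[0:400,0:640]
    D=np.array([k1,0,0,0.])
    p=cv2.undistortPoints(np.stack([u.ravel(),v.ravel()],1).astype(np.float64)[:,None],K.astype(float),D)[:,0]
    z=d['range_z'].ravel()
    P=np.c_[p[:,0]*z,p[:,1]*z,z]
    W=(P-np.array(d['t']).ravel())@np.array(d['R'])
    W[z==0]=np.nan
    return W.reshape(400,640,3)
E
python3 - <<'E'
from h import *
s=status.get_state();print(s)
for n in ['scene','top','wrist']:
    d=grab(n);save(d,n+'0.png');np.savez('pics/'+n+'0.npz',**d);print(n,d['k1'],d['K'],d['R'],d['t'])
E
```

```text
pics
{'time': 0.0, 'joint_positions': array([-1.33290363,  0.32183352, -0.07010066,  1.45169902,  0.0226351 ,
        1.37073735, -0.05687555]), 'qd': array([ 0.00045128,  0.00035128, -0.00026173, -0.00023055,  0.00013645,
        0.00014834, -0.00053818]), 'joint_torque': array([-1.03309515e-05, -4.91314960e+01, -4.04216917e-01, -3.12512612e+01,
       -6.39030640e-02,  4.41066083e-02,  2.10506696e-04]), 'position': array([0.14418632, 0.63326373, 0.22944271]), 'tool_rot': array([-3.50668634e-01, -3.12187251e+00,  2.96550611e-03]), 'ft_force': array([-0.20247884,  0.51522685,  0.23478609]), 'torque': array([ 0.01453634,  0.05506654, -0.04385342]), 'grip_width': 0.9978990319045294}
scene -0.11319105874484424 [[451.21258383   0.         321.45379457]
 [  0.         451.21258383 202.71714232]
 [  0.           0.           1.        ]] [[ 0.25269706  0.96744262  0.01410561]
 [ 0.60383033 -0.14629641 -0.78357278]
 [-0.7559981   0.20652394 -0.62113987]] [-0.07300984 -0.22887985  1.63311356]
top -0.03465128325782094 [[449.42328123   0.         326.16656656]
 [  0.         449.42328123 194.32344584]
 [  0.           0.           1.        ]] [[-3.13252925e-03 -9.99994835e-01  7.19290126e-04]
 [-9.82908820e-01  2.94660650e-03 -1.84069466e-01]
 [ 1.84066396e-01 -1.28359959e-03 -9.82912974e-01]] [-0.04042462  0.46278328  1.21659752]
wrist -0.06056558385641829 [[321.09006029   0.         321.0481274 ]
 [  0.         321.09006029 199.6794524 ]
 [  0.           0.           1.        ]] [[ 0.22261099  0.97490647 -0.00131   ]
 [ 0.92832809 -0.21156448  0.30569173]
 [ 0.2977437  -0.06926645 -0.95212964]] [-0.64936867 -0.0360613   0.39297029]
```

View pics/scene0.png

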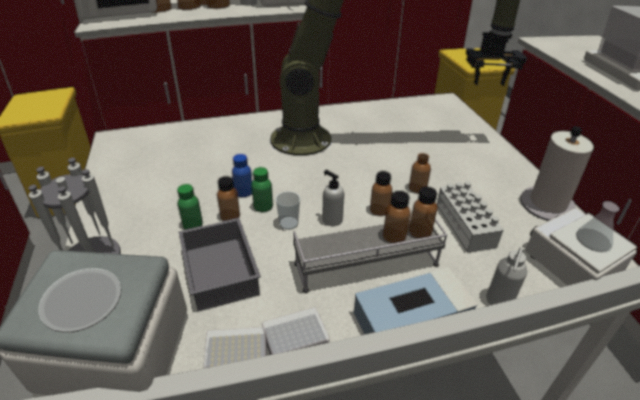

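View pics/top0.png

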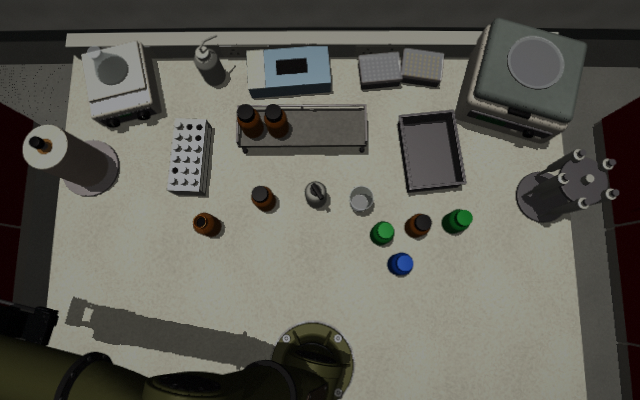

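View pics/wrist0.png

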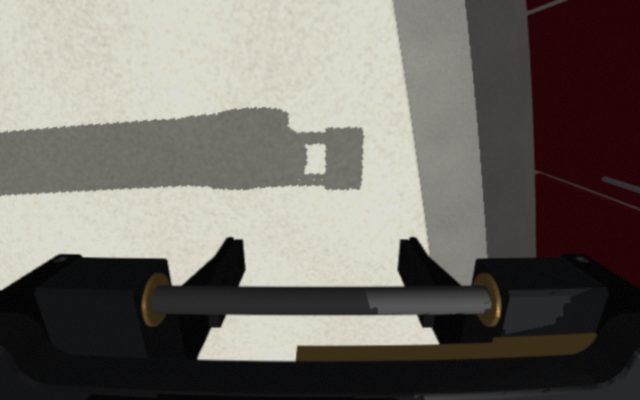

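```bash
python3 - <<'E'
from h import *
d=dict(np.load('pics/top0.npz'));W=cloud(d)
f=d['frame'][:,:,::-1]
cs=[(207,224),(263,198),(419,225),(250,120),(275,120)]
cv2.imwrite('pics/crops.png',np.hstack([cv2.resize(f[v-25:v+25,u-19:u+19],None,fx=4,fy=4,interpolation=cv2.INTER_CUBIC) for u,v in cs]))
s=dict(np.load('pics/scene0.npz'));fs=s['frame'][:,:,::-1];Ws=cloud(s)
cv2.imwrite('pics/crops2.png',np.hstack([cv2.resize(fs[v-30:v+30,u-25:u+25],None,fx=3,fy=3,interpolation=cv2.INTER_CUBIC) for u,v in [(421,173),(382,193),(228,197),(425,212),(398,217)]]))
def top(W,c,r=20):
    u,v=c;P=W[v-r:v+r,u-r:u+r].reshape(-1,3);P=P[~np.isnan(P[:,0])];return P
for n,c in zip(['u','a','b','r1','r2','pump','beak','green','blue','green2'],cs+[(316,194),(361,200),(382,233),(401,264),(457,220)]):
    P=top(W,c,17); zm=np.percentile(P[:,2],99.5)
    Q=P[(P[:,2]>zm-.008)]
    (x,y),r=cv2.minEnclosingCircle(Q[:,:2].astype(np.float32)*1000)
    print(n,'zmax',zm.round(4),len(Q),'encl',round(x),round(y),round(r,1),'med',np.median(Q,0).round(4), 'mid', ((Q.max(0)+Q.min(0))/2).round(4))
# grid
for v in range(90,205,8):
    print(v,' '.join('%d,%d,%d'%tuple((W[v,u]*1000).round()) for u in (240,300,340,364,400,430,464,190)))
E
```

```text
u zmax 0.1243 62 encl 377 289 18.1 med [0.3786 0.2887 0.1211] mid [0.377  0.2888 0.1228]
a zmax 0.1327 193 encl 450 133 21.7 med [0.4485 0.1334 0.1286] mid [0.4498 0.1325 0.1298]
b zmax 0.1325 182 encl 372 -292 20.6 med [ 0.3732 -0.292   0.1285] mid [ 0.3721 -0.292   0.1294]
r1 zmax 0.2127 214 encl 644 146 37.7 med [0.6434 0.1607 0.2086] mid [0.6446 0.1461 0.2094]
r2 zmax 0.2125 207 encl 644 92 22.0 med [0.6436 0.0916 0.2086] mid [0.6438 0.0915 0.2093]
pump zmax 0.1606 89 encl 450 -19 22.9 med [ 0.4498 -0.0184  0.1578] mid [ 0.45   -0.0183  0.1576]
beak zmax 0.0936 84 encl 445 -136 33.5 med [ 0.447  -0.1343  0.0903] mid [ 0.445  -0.1357  0.0927]
green zmax 0.1327 195 encl 352 -194 21.6 med [ 0.3525 -0.1949  0.1288] mid [ 0.3516 -0.1942  0.1309]
blue zmax 0.1319 204 encl 269 -241 21.3 med [ 0.2685 -0.2409  0.1281] mid [ 0.2686 -0.2403  0.1289]
green2 zmax 0.1329 199 encl 384 -399 21.5 med [ 0.3833 -0.3992  0.1283] mid [ 0.3836 -0.3996  0.1297]
90 793,219,2 780,35,31 790,-85,7 794,-158,-1 793,-267,0 792,-359,1 756,-435,85 796,372,0
98 770,219,-3 766,36,3 766,-85,3 766,-157,2 766,-266,2
[... 533 characters left out ...]
595,-81,71 596,-148,67 616,-261,-1 614,-349,4 615,-451,1 598,341,67
154 593,212,-1 592,35,2 591,-83,1 590,-154,4 591,-261,-1 590,-348,4 592,-451,-2 574,339,68
162 568,211,1 568,35,0 566,-83,4 568,-154,-2 566,-259,3 565,-347,7 567,-449,0 550,337,72
170 544,211,-1 543,34,2 542,-83,4 544,-153,-3 542,-259,1 542,-346,3 541,-446,5 523,330,90
178 519,209,4 519,34,4 518,-82,4 518,-152,3 519,-258,0 517,-344,7 503,-425,66 499,327,97
186 496,209,-2 495,34,2 496,-82,-3 476,-144,92 495,-257,0 480,-328,69 494,-444,0 482,334,70
194 472,207,4 472,34,-1 472,-82,-2 468,-150,17 471,-257,-2 471,-344,0 471,-443,-1 468,347,25
202 448,207,3 448,34,0 448,-82,-1 447,-151,3 448,-256,-5 447,-343,0 447,-441,2 449,352,3
```

View pics/crops.png

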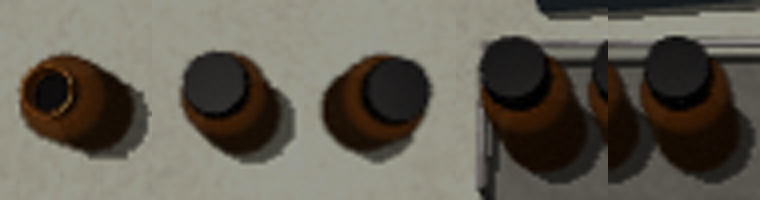

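View pics/crops2.png

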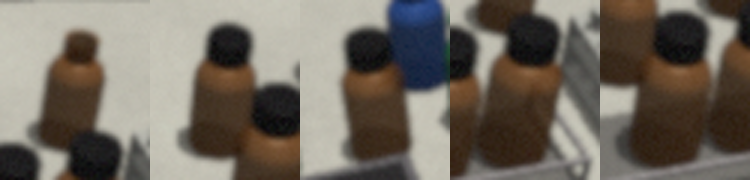

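```bash
python3 - <<'E'
from h import *
d=dict(np.load('pics/top0.npz'));W=cloud(d)
x,y,z=W[...,0],W[...,1],W[...,2]
m=(abs(z-.08)<.012)&(x>.55)&(x<.71)&(y<.25)&(y>-.2)
P=W[m];print('shelf',m.sum(),cv2.minAreaRect(P[:,:2].astype(np.float32)*1000))
# front edge and right edge
for lo in np.arange(-.15,.2,.05):
    q=P[(P[:,1]>lo)&(P[:,1]<lo+.05)]; print(lo.round(2),np.percentile(q[:,0],[1,99]).round(4),end=' ')
q=P[(P[:,0]<.62)];print('y',np.percentile(q[:,1],[.5,99.5]))
m=(abs(z-.07)<.01)&(x>.45)&(x<.75)&(y<-.2)&(y>-.42)
print('tub',m.sum(),cv2.minAreaRect(W[m][:,:2].astype(np.float32)*1000))
for n,y0,y1 in (('r1',.128,.19),('r2',.06,.125)):
    m=(z>.203)&(y>y0)&(y<y1)&(x>.6)&(x<.69);Q=W[m];
    print(n,m.sum(),Q[:,:].mean(0).round(4),np.percentile(Q,[2,98],axis=0).mean(0).round(4),cv2.minEnclosingCircle(Q[:,:2].astype(np.float32)*1000))
E
```

```text
shelf 3740 ((649.5950317382812, 25.751708984375), (114.44974517822266, 358.3863220214844), 0.40317991375923157)
-0.15 [0.5947 0.7029] -0.1 [0.5943 0.7036] -0.05 [0.5944 0.704 ] 0.0 [0.5935 0.704 ] 0.05 [0.5937 0.7014] 0.1 [0.5929 0.7013] 0.15 [0.5931 0.7003] y [-0.15033687  0.2016412 ]
tub 889 ((588.544189453125, -344.82965087890625), (220.91336059570312, 172.74371337890625), 5.968430995941162)
r1 214 [0.6439 0.1622 0.2084] [0.6442 0.1622 0.2084] ((644.6506958007812, 162.6104278564453), 21.405649185180664)
r2 215 [0.6437 0.0912 0.2085] [0.644  0.0908 0.2081] ((644.0962524414062, 91.49588775634766), 22.05450439453125)
```

```bash
cat >> h.py <<'E'
from scipy.spatial.transform import Rotation as Ro, Slerp
def Rt(psi):
    p=np.radians(psi); c,s=np.cos(p),np.sin(p)
    return np.array([[-s,c,0],[c,s,0],[0,0,-1.]])
def plan(wps,op,vmax=38,start=None):
    """wps: list of (x,y,z,psi[,rows])"""
    s=status.get_state(); p=np.array(s['position']);R=Ro.from_rotvec(s['tool_rot'])
    if start is not None: p,R=np.array(start[:3]),Ro.from_matrix(Rt(start[3]))
    out=[]
    for w in wps:
        q=np.array(w[:3]);T=Ro.from_matrix(Rt(w[3]))
        rv=(R.inv()*T).as_rotvec(degrees=True)
        n=max(1,int(np.ceil(np.linalg.norm(q-p)*1000/vmax)),int(np.ceil(np.linalg.norm(rv)/6.5)))
        if len(w)>4:n=max(n,w[4])
        for i in range(n):
            Ri=R*Ro.from_rotvec(rv*i/n,degrees=True)
            d=Ri.inv().apply((q-p)/n)*1000
            out.append([[round(float(a),1)+0 for a in rv/n],[round(float(a),1)+0 for a in d],op])
        p,R=q,T
    for i in range(0,len(out),12): print(str(out[i:i+12]).replace(' ',''))
def st():
    s=status.get_state();R=Ro.from_rotvec(s['tool_rot']).as_matrix()
    print('t',round(s['time'],2),'p',s['position'].round(4),'psi',np.degrees(np.arctan2(R[1,1],R[0,1])).round(1),'tilt',np.degrees(np.arccos(-R[2,2])).round(2),'F',s['ft_force'].round(1),'w',round(s['grip_width']*87,1))
E
python3 -c "
from h import *
st();plan([(.45,.1328,.2,16.5)],65)"
```

```text
t 0.15 p [0.1442 0.6334 0.2297] psi 77.2 tilt 0.09 F [-0.7  0.6 -0.1] w 87.4
[[[0.0,0.0,3.8],[-25.6,-26.3,1.9],65],[[0.0,0.0,3.8],[-27.3,-24.5,1.9],65],[[0.0,0.0,3.8],[-28.8,-22.7,1.9],65],[[0.0,0.0,3.8],[-30.3,-20.7,1.9],65],[[0.0,0.0,3.8],[-31.6,-18.7,1.9],65],[[0.0,0.0,3.8],[-32.7,-16.5,1.9],65],[[0.0,0.0,3.8],[-33.7,-14.3,1.9],65],[[0.0,0.0,3.8],[-34.6,-12.1,1.9],65],[[0.0,0.0,3.8],[-35.3,-9.7,1.9],65],[[0.0,0.0,3.8],[-35.9,-7.4,1.9],65],[[0.0,0.0,3.8],[-36.3,-5.0,1.9],65],[[0.0,0.0,3.8],[-36.6,-2.6,1.9],65]]
[[[0.0,0.0,3.8],[-36.7,-0.2,1.9],65],[[0.0,0.0,3.8],[-36.6,2.3,1.9],65],[[0.0,0.0,3.8],[-36.4,4.7,1.9],65],[[0.0,0.0,3.8],[-36.0,7.1,1.9],65]]
```

Request:
step_arm(rows=[[[0,0,4],[-26,-26,1],65],[[0,0,4],[-27,-24,1],65],[[0,0,4],[-29,-23,1],65],[[0,0,4],[-30,-21,1],65],[[0,0,4],[-32,-19,1],65],[[0,0,4],[-33,-16,1],65],[[0,0,4],[-34,-14,1],65],[[0,0,4],[-35,-12,1],65],[[0,0,4],[-35,-10,1],65],[[0,0,4],[-36,-7,1],65],[[0,0,4],[-36,-5,1],65],[[0,0,4],[-36,-3,1],65]], grip_force=25)

```text
time: 1.15
position: [0.362, 0.2401, 0.2104]
tool_rot: [-1.617, -2.687, 0.01]
ft_force: [1.0, -0.0, -0.1]
grip_width: 0.748
```

```bash
python3 -c "
from h import *
st();plan([(.45,.1328,.2,16.5)],65)"
```

```text
t 1.15 p [0.362  0.2401 0.2104] psi 27.9 tilt 0.5 F [ 1.  -0.  -0.1] w 65.1
[[[-0.1,0.0,2.9],[-34.0,6.9,2.5],65],[[-0.1,0.0,2.9],[-33.6,8.6,2.5],65],[[-0.1,0.0,2.9],[-33.1,10.2,2.5],65],[[-0.1,0.0,2.9],[-32.6,11.9,2.6],65]]
```

Request:
step_arm(rows=[[[0,0,3],[-34,7,2],65],[[0,0,3],[-34,8,2],65],[[0,0,3],[-33,10,2],65],[[0,0,3],[-32,12,2],65],[[0,0,0],[0,0,0],65]])

```text
time: 1.57
position: [0.4532, 0.1176, 0.2019]
tool_rot: [-1.921, -2.482, 0.009]
ft_force: [-0.2, -0.7, -0.0]
grip_width: 0.751
```

```bash
python3 -c "
from h import *
st();d=grab('wrist');save(d,'w1.png')
W=cloud(d);m=(W[...,2]>.12)&(W[...,2]<.14)&(abs(W[...,0]-.45)<.04)&(abs(W[...,1]-.133)<.04)
v,u=np.where(m);print(len(u))
if len(u): print(W[m].mean(0),cv2.minEnclosingCircle(W[m][:,:2].astype(np.float32)*1000),u.mean(),v.mean())
plan([(.45,.133,.2,16.5),(.45,.133,.107,16.5)],65,30)"
```

```text
t 1.57 p [0.4532 0.1176 0.2019] psi 14.5 tilt 0.36 F [-0.2 -0.7 -0. ] w 65.3
2491
[0.44868383 0.13714141 0.12818745] ((448.9859924316406, 135.77598571777344), 21.858779907226562) 323.2272179847451 188.800883179446
[[[-0.4,0.0,-1.8],[12.6,1.7,1.8],65],[[0.0,0.0,0.0],[0.0,0.0,23.3],65],[[0.0,0.0,0.0],[0.0,0.0,23.3],65],[[0.0,0.0,0.0],[0.0,0.0,23.3],65],[[0.0,0.0,0.0],[0.0,0.0,23.3],65]]
```

View pics/w1.png

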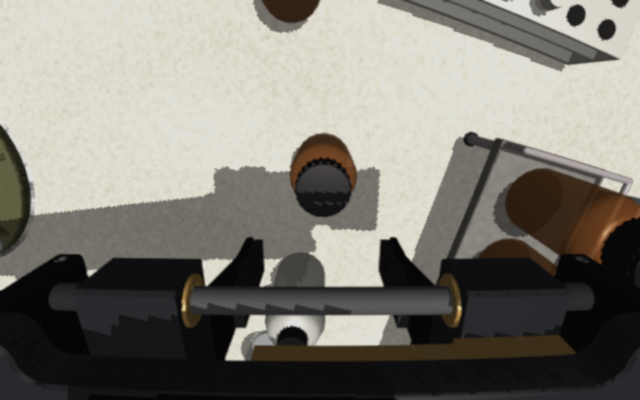

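```bash
python3 -c "
from h import *
st()
plan([(.449,.1345,.2,16),(.449,.1345,.107,16,6)],65,30)"
```

```text
t 1.62 p [0.4515 0.1204 0.2018] psi 14.7 tilt 0.43 F [ 0.5  0.3 -1. ] w 65.0
[[[-0.4,0.0,-1.3],[14.3,1.2,1.8],65],[[0.0,0.0,0.0],[0.0,0.0,15.5],65],[[0.0,0.0,0.0],[0.0,0.0,15.5],65],[[0.0,0.0,0.0],[0.0,0.0,15.5],65],[[0.0,0.0,0.0],[0.0,0.0,15.5],65],[[0.0,0.0,0.0],[0.0,0.0,15.5],65],[[0.0,0.0,0.0],[0.0,0.0,15.5],65]]
```

Request:
step_arm(rows=[[[0,0,-1],[13,1,1],65],[[0,0,0],[0,0,0],65],[[0,0,0],[0,0,15],65],[[0,0,0],[0,0,15],65],[[0,0,0],[0,0,15],65],[[0,0,0],[0,0,15],65]])

```text
time: 2.12
position: [0.4467, 0.1443, 0.1416]
tool_rot: [-1.871, -2.517, -0.003]
ft_force: [-0.3, 0.1, 0.3]
grip_width: 0.747
```

```bash
python3 -c "
from h import *
st();d=grab('wrist');save(d,'w2.png')
st()
plan([(.449,.1345,.107,16,3)],65,30)"
```

```text
t 2.12 p [0.4467 0.1443 0.1416] psi 16.8 tilt 0.34 F [-0.3  0.1  0.3] w 65.0
t 2.17 p [0.4445 0.1439 0.1386] psi 16.8 tilt 0.48 F [-0.5 -0.2 -2.3] w 65.0
[[[-0.1,-0.1,0.3],[-3.5,0.6,10.5],65],[[-0.1,-0.1,0.3],[-3.5,0.6,10.5],65],[[-0.1,-0.1,0.3],[-3.4,0.6,10.5],65]]
```

View pics/w2.png

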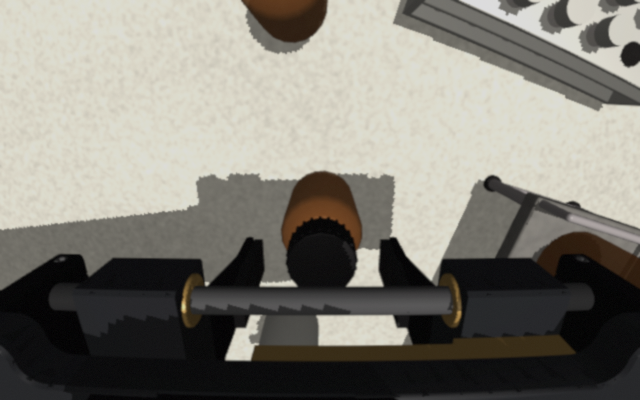

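Request:
step_arm(rows=[[[0,0,0],[-8,1,8],65],[[0,0,0],[0,0,8],65],[[0,0,0],[0,0,8],65],[[0,0,0],[0,0,0],65],[[0,0,0],[0,0,0],65]])

```text
time: 2.58
position: [0.4458, 0.14, 0.1125]
tool_rot: [-1.856, -2.524, 0.006]
ft_force: [-0.1, 0.9, 0.4]
grip_width: 0.745
```

```bash
python3 -c "
from h import *
st();d=grab('wrist');save(d,'w3.png')
plan([(.449,.1345,.107,16,2)],65,30);W=cloud(d);m=(W[...,2]>.12)&(W[...,2]<.14)&(abs(W[...,0]-.45)<.04)&(abs(W[...,1]-.133)<.04)
v,u=np.where(m);print(len(u))
if len(u): print(W[m].mean(0),cv2.minEnclosingCircle(W[m][:,:2].astype(np.float32)*1000),u.mean(),v.mean())"
```

```text
t 2.58 p [0.4458 0.14   0.1125] psi 17.3 tilt 0.56 F [-0.1  0.9  0.4] w 64.9
[[[-0.2,-0.1,0.7],[-3.1,0.8,2.7],65],[[-0.2,-0.1,0.7],[-3.1,0.8,2.8],65]]
4227
[0.44872604 0.1456978  0.12813803] ((449.78240966796875, 143.80767822265625), 39.990440368652344) 331.44121126094154 269.09699550508634
```

View pics/w3.png

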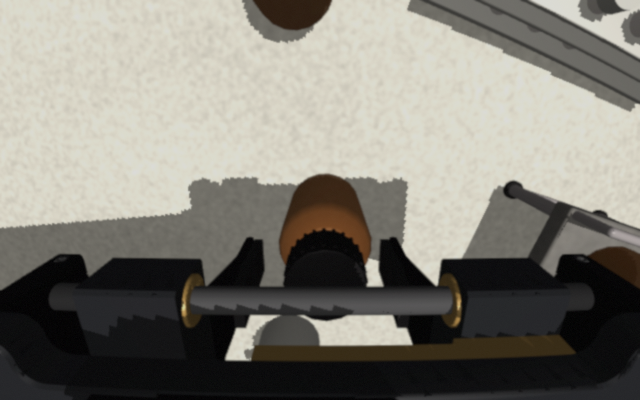

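Request:
step_arm(rows=[[[0,0,-1],[-6,1,5],65],[[0,0,0],[0,0,0],65],[[0,0,0],[0,0,0],65]])

```text
time: 2.88
position: [0.4495, 0.1353, 0.109]
tool_rot: [-1.834, -2.541, 0.002]
ft_force: [0.9, 0.2, 0.8]
grip_width: 0.748
```

```bash
python3 -c "
from h import *
st()"
```

```text
t 2.88 p [0.4495 0.1353 0.109 ] psi 18.4 tilt 0.47 F [0.9 0.2 0.8] w 65.1
```

Request:
step_arm(rows=[[[0,0,0],[0,0,1],36],[[0,0,0],[0,0,0],36],[[0,0,0],[0,0,0],36],[[0,0,0],[0,0,0],36],[[0,0,0],[0,0,0],36],[[0,0,0],[0,0,0],36]])

```text
time: 3.38
position: [0.45, 0.1363, 0.1095]
tool_rot: [-1.835, -2.54, -0.002]
ft_force: [0.5, -0.1, -1.2]
grip_width: 0.479
```

```bash
python3 -c "
from h import *
st()"
```

```text
t 3.38 p [0.45   0.1363 0.1095] psi 18.3 tilt 0.45 F [ 0.5 -0.1 -1.2] w 41.7
```

```bash
python3 -c "
from h import *
plan([(.45,.136,.25,17),(.545,.022,.25,2)],36,30)"
```

```text
[[[0.0,-0.1,0.3],[0.1,-0.1,-28.1],36],[[0.0,-0.1,0.3],[0.1,-0.1,-28.1],36],[[0.0,-0.1,0.3],[0.1,-0.1,-28.1],36],[[0.0,-0.1,0.3],[0.0,-0.1,-28.1],36],[[0.0,-0.1,0.3],[0.0,0.0,-28.1],36],[[0.0,0.0,3.0],[-27.4,11.5,0.0],36],[[0.0,0.0,3.0],[-26.7,12.9,0.0],36],[[0.0,0.0,3.0],[-26.0,14.3,0.0],36],[[0.0,0.0,3.0],[-25.2,15.6,0.0],36],[[0.0,0.0,3.0],[-24.4,16.9,0.0],36]]
```

Request:
step_arm(rows=[[[0,0,0],[0,0,-12],36],[[0,0,0],[0,0,-28],36],[[0,0,0],[0,0,-28],36],[[0,0,0],[0,0,-28],36],[[0,0,0],[0,0,-28],36],[[0,0,0],[0,0,-14],36],[[0,0,3],[-25,12,0],36],[[0,0,3],[-25,13,0],36],[[0,0,3],[-25,14,0],36],[[0,0,3],[-20,15,0],36],[[0,0,2],[-10,12,0],36],[[0,0,0],[0,0,0],36]])

```text
time: 4.38
position: [0.535, 0.0443, 0.2432]
tool_rot: [-2.132, -2.288, 0.025]
ft_force: [1.3, 0.4, -3.7]
grip_width: 0.474
```

```bash
python3 -c "
from h import *
st();d=grab('top');save(d,'t1.png')
W=cloud(d);x,y,z=np.moveaxis(W,2,0)
for n,y0,y1 in (('r1',.128,.19),('r2',.06,.125)):
    m=(z>.203)&(z<.222)&(y>y0)&(y<y1)&(x>.6)&(x<.69);Q=W[m];
    print(n,m.sum(),np.percentile(Q,[2,98],axis=0).mean(0).round(4))
d=grab('scene');save(d,'s1.png');st()
plan([(.545,.022,.25,1)],36,30)"
```

```text
t 4.38 p [0.535  0.0443 0.2432] psi 4.0 tilt 1.24 F [ 1.3  0.4 -3.7] w 41.2
r1 101 [0.6437 0.1721 0.2086]Traceback (most recent call last):
  File "<string>", line 7, in <module>
    print(n,m.sum(),np.percentile(Q,[2,98],axis=0).mean(0).round(4))
                    ~~~~~~~~~~~~~^^^^^^^^^^^^^^^^^
    return _quantile_unchecked(
        a, q, axis, out, overwrite_input, method, keepdims, weights)
    return _ureduce(a,
                    func=_quantile_ureduce_func,
    ...<5 lines>...
                    overwrite_input=overwrite_input,
                    method=method)
    r = func(a, **kwargs)
    result = _quantile(arr,
                       quantiles=q,
    ...<2 lines>...
                       out=out,
                       weights=wgt)
    slices_having_nans = np.isnan(arr[-1, ...])
                                  ~~~^^^^^^^^^
IndexError: index -1 is out of bounds for axis 0 with size 0
```

View pics/t1.png

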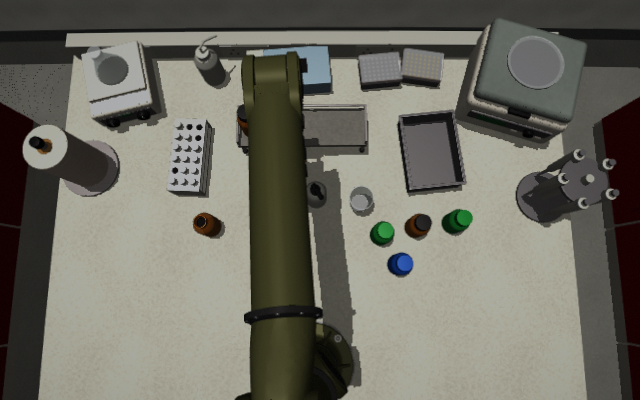

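Request:
step_arm(rows=[[[0,0,0],[-14,4,-6],36],[[0,0,0],[-6,2,0],36],[[0,0,0],[0,0,0],36]])

```text
time: 4.68
position: [0.5386, 0.0279, 0.2461]
tool_rot: [-2.12, -2.289, 0.033]
ft_force: [-0.5, -0.1, -3.7]
grip_width: 0.476
```

```bash
python3 -c "
from h import *
st();d=grab('scene');save(d,'s1.png');np.savez('pics/s1.npz',**d);d=grab('wrist');save(d,'w4.png');np.savez('pics/w4.npz',**d);st()
plan([(.545,.022,.25,1)],36,30)"
```

```text
t 4.68 p [0.5386 0.0279 0.2461] psi 4.4 tilt 1.74 F [-0.5 -0.1 -3.7] w 41.4
t 4.78 p [0.5385 0.0288 0.2463] psi 4.5 tilt 1.72 F [ 0.9  0.1 -3.4] w 41.3
[[[-1.7,-0.1,3.4],[-7.3,5.9,-3.8],36]]
```

View pics/s1.png

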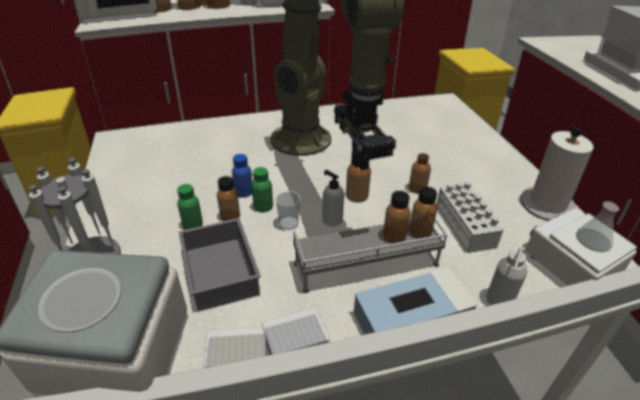

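View pics/w4.png

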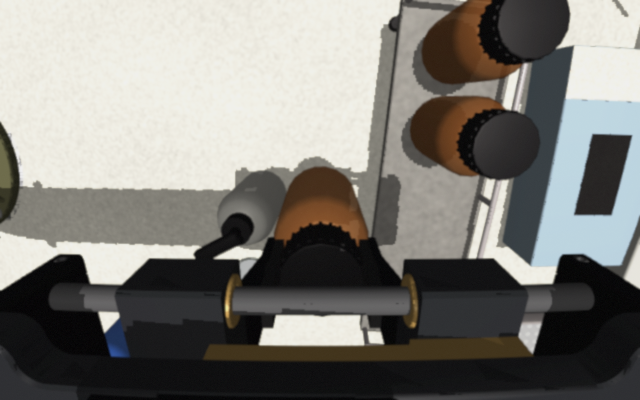

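```bash
cat >> h.py <<'E'
from scipy.optimize import least_squares
def bodyfit(W,c,z0,z1,r=.030,rad=.045,it=3):
    x,y,z=np.moveaxis(W,2,0);c=np.array(c,float)
    for _ in range(it):
        m=(z>z0)&(z<z1)&(np.hypot(x-c[0],y-c[1])<rad)
        Q=W[m]
        c=least_squares(lambda c:np.hypot(Q[:,0]-c[0],Q[:,1]-c[1])-r,c,loss='soft_l1',f_scale=.002).x
    return c.round(4),len(Q)
E
python3 -c "
from h import *
for n in 's1','w4':
    d=dict(np.load('pics/%s.npz'%n));W=cloud(d)
    print(n,'held',bodyfit(W,(.5385,.0285),.15,.21))
    print('r2',bodyfit(W,(.644,.091),.09,.155),'r1',bodyfit(W,(.644,.162),.09,.155))
    x,y,z=np.moveaxis(W,2,0)
    for y0,y1 in ((.128,.19),(.06,.125)):
        m=(z>.203)&(z<.218)&(y>y0)&(y<y1)&(x>.6)&(x<.69);Q=W[m]
        if len(Q)>20: print('cap',len(Q),np.percentile(Q,[2,98],axis=0).mean(0).round(4),np.median(Q[:,2]))
"
```

```text
s1 held (array([0.5348, 0.0264]), 461)
r2 (array([0.6434, 0.0949]), 637) r1 (array([0.643, 0.163]), 503)
cap 188 [0.6449 0.1607 0.2077] 0.20931544009886785
cap 194 [0.6443 0.091  0.2078] 0.2092676116788022
w4 held (array([0.5357, 0.0284]), 1447)
r2 (array([0.6438, 0.0961]), 1622) r1 (array([0.6439, 0.1646]), 1831)
cap 3969 [0.6424 0.1598 0.2071] 0.20847180797939163
cap 3903 [0.642  0.0946 0.207 ] 0.20846949697087103
```

Request:
step_arm(rows=[[[-2,0,1],[-5,12,-4],36],[[0,0,1],[-1,20,0],36],[[0,0,1],[0,20,0],36],[[0,0,0],[0,20,0],36],[[0,0,0],[0,12,0],36],[[0,0,0],[0,0,0],36],[[0,0,0],[0,0,0],36]])

```text
time: 5.37
position: [0.621, 0.0379, 0.2477]
tool_rot: [-2.175, -2.256, -0.011]
ft_force: [-0.5, -0.9, -3.2]
grip_width: 0.477
```

```bash
python3 -c "
from h import *
st()
plan([(.644,.022,.25,1)],36,30)"
```

```text
t 5.37 p [0.621  0.0379 0.2477] psi 2.1 tilt 0.6 F [-0.5 -0.9 -3.2] w 41.5
[[[0.0,-0.6,1.1],[-16.7,22.4,-2.5],36]]
```

Request:
step_arm(rows=[[[0,0,0],[-12,-3,0],36],[[0,0,1],[-6,0,0],36],[[0,0,0],[0,0,0],36],[[0,0,0],[0,0,0],36]])

```text
time: 5.7
position: [0.6152, 0.0197, 0.2469]
tool_rot: [-2.191, -2.235, -0.009]
ft_force: [0.5, -0.2, -3.7]
grip_width: 0.476
```

```bash
python3 -c "
from h import *
st();d=grab('wrist');save(d,'w5.png');W=cloud(d);print(bodyfit(W,(.62,.022),.16,.21),'r2',bodyfit(W,(.644,.091),.09,.155))
d=grab('scene');save(d,'s2.png');W=cloud(d);print(bodyfit(W,(.62,.022),.16,.21),'r2',bodyfit(W,(.644,.093),.09,.155))
st()
plan([(.644,.022,.25,1)],36,30)"
```

```text
t 5.7 p [0.6152 0.0197 0.2469] psi 1.1 tilt 0.75 F [ 0.5 -0.2 -3.7] w 41.4
(array([0.6141, 0.0207]), 1264) r2 (array([0.6245, 0.112 ]), 614)
(array([0.6131, 0.0188]), 424) r2 (array([0.6434, 0.0949]), 639)
t 5.8 p [0.6155 0.0199 0.247 ] psi 1.1 tilt 0.73 F [ 0.5 -0.5 -3.6] w 41.7
[[[-0.2,-0.7,0.1],[1.5,28.5,-3.1],36]]
```

View pics/w5.png

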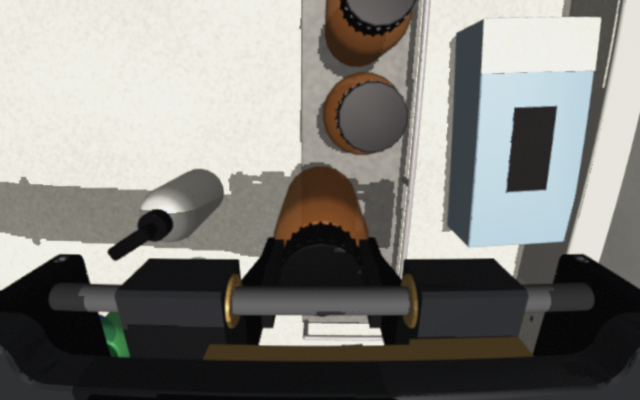

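View pics/s2.png

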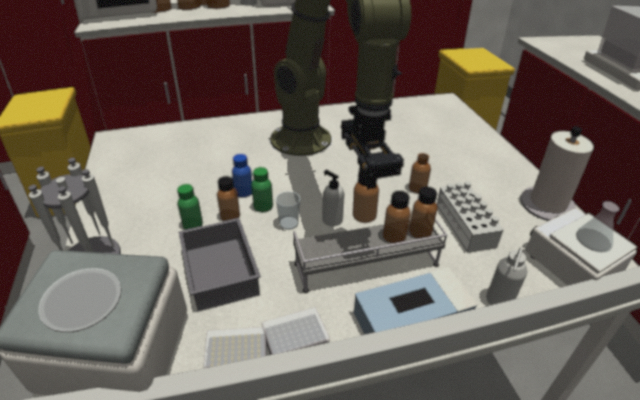

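Request:
step_arm(rows=[[[0,0,0],[1,14,0],36],[[0,0,0],[0,13,0],36],[[0,0,0],[0,0,0],36],[[0,0,0],[0,0,0],36]])

```text
time: 6.13
position: [0.6425, 0.0226, 0.2479]
tool_rot: [-2.189, -2.235, -0.013]
ft_force: [-0.8, -0.5, -4.5]
grip_width: 0.478
```

```bash
python3 -c "
from h import *
st()
plan([(.644,.022,.196,0.5)],36,14)"
```

```text
t 6.13 p [0.6425 0.0226 0.2479] psi 1.2 tilt 0.88 F [-0.8 -0.5 -4.5] w 41.6
[[[0.0,-0.2,0.2],[-0.4,0.4,13.0],36],[[0.0,-0.2,0.2],[-0.3,0.4,13.0],36],[[0.0,-0.2,0.2],[-0.3,0.4,13.0],36],[[0.0,-0.2,0.2],[-0.2,0.4,13.0],36]]
```

Request:
step_arm(rows=[[[0,-0.8,0],[0,1,13],36],[[0,0,0],[0,0,13],36],[[0,0,0],[0,0,13],36],[[0,0,0],[0,0,9],36],[[0,0,0],[0,0,2],36],[[0,0,0],[0,0,0],36]])

```text
time: 6.63
position: [0.6399, 0.0241, 0.1911]
tool_rot: [-2.192, -2.242, 0.007]
ft_force: [-0.2, -0.5, -3.5]
grip_width: 0.477
```

```bash
python3 -c "
from h import *
st();d=grab('scene');save(d,'s3.png');W=cloud(d);print(bodyfit(W,(.644,.022),.1,.16),'r2',bodyfit(W,(.644,.093),.09,.155))
f=d['frame'][:,:,::-1];cv2.imwrite('pics/s3c.png',cv2.resize(f[130:290,280:460],None,fx=4,fy=3.6,interpolation=cv2.INTER_CUBIC))
plan([(.644,.022,.19,0.5)],36,14)"
```

```text
t 6.63 p [0.6399 0.0241 0.1911] psi 1.3 tilt 0.41 F [-0.2 -0.5 -3.5] w 41.5
(array([0.6381, 0.0245]), 568) r2 (array([0.6435, 0.0948]), 633)
[[[-0.4,0.0,0.8],[-2.3,4.1,1.2],36]]
```

View pics/s3c.png

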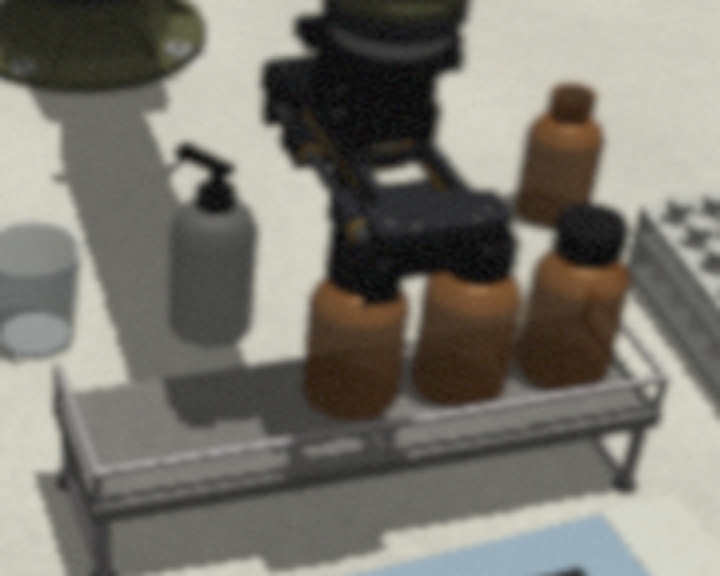

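Request:
step_arm(rows=[[[0,0,0],[-1,5,0],36],[[0,0,0],[0,0,0],36],[[0,0,0],[0,0,0],36]])

```text
time: 6.93
position: [0.646, 0.0232, 0.1924]
tool_rot: [-2.193, -2.244, 0.005]
ft_force: [-0.9, 1.0, -2.2]
grip_width: 0.477
```

```bash
python3 -c "
from h import *
st();d=grab('scene');W=cloud(d);print(bodyfit(W,(.644,.022),.1,.16),'r2',bodyfit(W,(.644,.093),.09,.155))
plan([(.644,.023,.189,0.5)],36,14)"
```

```text
t 6.93 p [0.646  0.0232 0.1924] psi 1.3 tilt 0.31 F [-0.9  1.  -2.2] w 41.5
(array([0.6443, 0.0236]), 568) r2 (array([0.6434, 0.0949]), 638)
[[[-0.3,0.0,0.8],[-0.1,-2.1,3.6],36]]
```

Good spot; lower slowly to contact.

Request:
step_arm(rows=[[[0,0,0],[0,0,1.5],36],[[0,0,0],[0,0,1],36],[[0,0,0],[0,0,1],36],[[0,0,0],[0,0,0],36]])

```text
time: 7.32
position: [0.647, 0.0229, 0.1901]
tool_rot: [-2.195, -2.244, 0.002]
ft_force: [-0.7, 0.1, -3.5]
grip_width: 0.474
```

```bash
python3 -c "
from h import *
st()"
```

```text
t 7.32 p [0.647  0.0229 0.1901] psi 1.3 tilt 0.15 F [-0.7  0.1 -3.5] w 41.2
```

Request:
step_arm(rows=[[[0,0,0],[0,-1,1.5],36],[[0,0,0],[0,0,1],36],[[0,0,0],[0,0,0],36]])

```text
time: 7.57
position: [0.6469, 0.0234, 0.1899]
tool_rot: [-2.195, -2.246, -0.003]
ft_force: [0.2, 0.0, -3.1]
grip_width: 0.475
```

```bash
python3 -c "
from h import *
st()"
```

```text
t 7.57 p [0.6469 0.0234 0.1899] psi 1.3 tilt 0.15 F [ 0.2  0.  -3.1] w 41.3
```

Request:
step_arm(rows=[[[0,0,0],[0,-1,3],36],[[0,0,0],[0,0,3],36],[[0,0,0],[0,0,0],36]])

```text
time: 7.82
position: [0.6471, 0.0248, 0.1904]
tool_rot: [-2.194, -2.247, -0.014]
ft_force: [-0.5, 0.5, -3.8]
grip_width: 0.478
```

```bash
python3 -c "
from h import *
st()"
```

```text
t 7.82 p [0.6471 0.0248 0.1904] psi 1.4 tilt 0.51 F [-0.5  0.5 -3.8] w 41.6
```

Request:
step_arm(rows=[[[0,0,0],[0,0,0],36],[[0,0,0],[0,0,6],36]])

```text
time: 7.98
position: [0.649, 0.026, 0.1885]
tool_rot: [2.193, 2.248, 0.024]
ft_force: [-8.5, 2.6, 33.2]
grip_width: 0.478
```

```bash
python3 -c "
from h import *
st();d=grab('scene');save(d,'s4.png');W=cloud(d);print(bodyfit(W,(.644,.022),.1,.16),'r2',bodyfit(W,(.644,.093),.09,.155));st()
f=d['frame'][:,:,::-1];cv2.imwrite('pics/s4c.png',cv2.resize(f[160:290,340:460],None,fx=5,fy=4.6,interpolation=cv2.INTER_CUBIC))"
```

```text
t 7.98 p [0.649  0.026  0.1885] psi 1.4 tilt 0.86 F [-8.5  2.6 33.2] w 41.6
(array([0.6474, 0.0271]), 611) r2 (array([0.6435, 0.0948]), 629)
t 8.03 p [0.6488 0.0259 0.1883] psi 1.4 tilt 0.84 F [-5.   1.6 15.6] w 41.6
```

View pics/s4c.png

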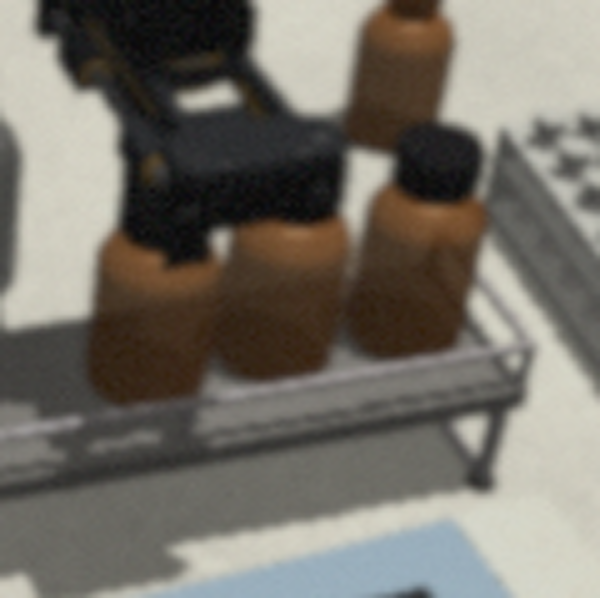

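Request:
step_arm(rows=[[[0,0,0],[0,0,-3],36],[[0,0,0],[-3,-4,-1],36],[[0,0,0],[0,0,0],36],[[0,0,0],[0,0,0],36]])

```text
time: 8.37
position: [0.6444, 0.0223, 0.1912]
tool_rot: [2.192, 2.248, 0.022]
ft_force: [0.0, 0.9, -3.1]
grip_width: 0.479
```

```bash
python3 -c "
from h import *
st();d=grab('scene');W=cloud(d);print(bodyfit(W,(.644,.022),.1,.16),'r2',bodyfit(W,(.644,.093),.09,.155));st()
plan([(.645,.023,.19,0.5)],36,14)"
```

```text
t 8.37 p [0.6444 0.0223 0.1912] psi 1.4 tilt 0.82 F [ 0.   0.9 -3.1] w 41.7
(array([0.6425, 0.0222]), 558) r2 (array([0.6433, 0.0947]), 640)
t 8.42 p [0.644  0.0219 0.1908] psi 1.4 tilt 0.75 F [ 0.  -0.1 -3.5] w 41.5
[[[0.6,-0.5,0.9],[1.1,1.0,0.9],36]]
```

Request:
step_arm(rows=[[[0.6,-0.5,0],[1,1,1],36],[[0,0,0],[0,0,2],36]])

```text
time: 8.58
position: [0.6446, 0.0219, 0.1886]
tool_rot: [-2.195, -2.247, 0.005]
ft_force: [-5.2, -0.3, 17.2]
grip_width: 0.477
```

```bash
python3 -c "
from h import *
st()"
```

```text
t 8.58 p [0.6446 0.0219 0.1886] psi 1.4 tilt 0.17 F [-5.2 -0.3 17.2] w 41.5
```

Request:
step_arm(rows=[[[0,0,0],[0,0,0],62],[[0,0,0],[0,0,0],62],[[0,0,0],[0,0,0],62],[[0,0,0],[0,0,0],62],[[0,0,0],[0,0,-15],62],[[0,0,0],[0,0,-25],62],[[0,0,0],[0,0,-25],62],[[0,0,0],[0,0,0],62]])

```text
time: 9.25
position: [0.6457, 0.0233, 0.2544]
tool_rot: [-2.193, -2.249, 0.009]
ft_force: [0.6, 0.3, 1.6]
grip_width: 0.71
```

```bash
python3 -c "
from h import *
st();d=grab('scene');save(d,'s5.png');W=cloud(d);print(bodyfit(W,(.644,.022),.1,.16),'r2',bodyfit(W,(.644,.093),.09,.155),'r1',bodyfit(W,(.644,.163),.09,.155));st()
plan([(.55,-.05,.27,-10),(.372,-.292,.21,-38)],65,34)"
```

```text
t 9.25 p [0.6457 0.0233 0.2544] psi 1.4 tilt 0.32 F [0.6 0.3 1.6] w 61.7
(array([0.6408, 0.0202]), 535) r2 (array([0.6434, 0.0949]), 630) r1 (array([0.6431, 0.163 ]), 509)
t 9.3 p [0.6449 0.0234 0.2522] psi 1.4 tilt 0.45 F [ 1.  -0.3 -1. ] w 61.9
[[[-0.1,0.1,2.9],[-17.8,-24.2,-4.2],65],[[-0.1,0.1,2.9],[-19.0,-23.3,-4.3],65],[[-0.1,0.1,2.9],[-20.1,-22.3,-4.3],65],[[-0.1,0.1,2.9],[-21.2,-21.3,-4.4],65],[[0.0,0.0,2.8],[-26.9,-13.3,6.0],65],[[0.0,0.0,2.8],[-27.5,-12.0,6.0],65],[[0.0,0.0,2.8],[-28.1,-10.6,6.0],65],[[0.0,0.0,2.8],[-28.6,-9.3,6.0],65],[[0.0,0.0,2.8],[-29.0,-7.8,6.0],65],[[0.0,0.0,2.8],[-29.3,-6.4,6.0],65],[[0.0,0.0,2.8],[-29.6,-5.0,6.0],65],[[0.0,0.0,2.8],[-29.8,-3.5,6.0],65]]
[[[0.0,0.0,2.8],[-30.0,-2.1,6.0],65],[[0.0,0.0,2.8],[-30.0,-0.6,6.0],65]]
```

View pics/s5.png

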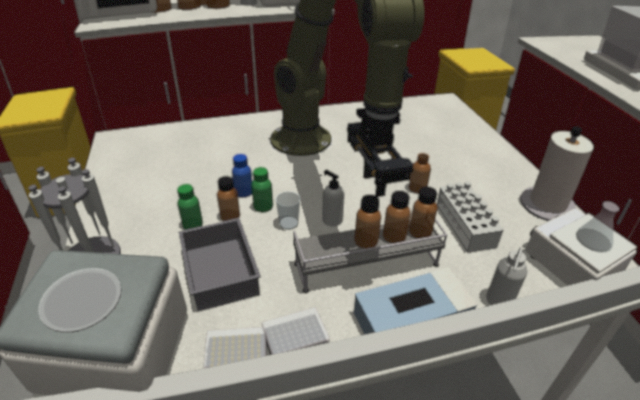

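Request:
step_arm(rows=[[[0,0,3],[-15,-24,-4],65],[[0,0,3],[-19,-23,0],65],[[0,0,3],[-20,-22,0],65],[[0,0,3],[-21,-21,0],65],[[0,0,3],[-27,-13,3],65],[[0,0,3],[-27,-12,3],65],[[0,0,3],[-28,-11,4],65],[[0,0,3],[-28,-9,4],65],[[0,0,3],[-29,-8,4],65],[[0,0,3],[-29,-6,4],65],[[0,0,3],[-29,-5,4],65],[[0,0,2],[-20,-3,4],65]])

```text
time: 10.3
position: [0.3991, -0.2264, 0.2159]
tool_rot: [-2.773, -1.467, 0.022]
ft_force: [0.2, -0.2, 0.1]
grip_width: 0.75
```

```bash
cat >> h.py <<'E'
def cap(W,c,z,r=.03):
    x,y,zz=np.moveaxis(W,2,0)
    m=(abs(zz-z)<.007)&(np.hypot(x-c[0],y-c[1])<r);Q=W[m]
    if len(Q)<20: return None
    return np.percentile(Q[:,:2],[2,98],axis=0).mean(0).round(4),np.array(cv2.minEnclosingCircle(Q[:,:2].astype(np.float32))[0]).round(4),len(Q)
E
python3 -c "
from h import *
st();d=grab('top');save(d,'t2.png');W=cloud(d)
for n,c,z in (('r1',(.644,.162),.208),('r2',(.644,.0915),.208),('r3',(.643,.021),.208),('b',(.372,-.292),.128)): print(n,cap(W,c,z))
plan([(.372,-.292,.2,-38)],65,34)"
```

```text
t 10.3 p [ 0.3991 -0.2264  0.2159] psi -34.2 tilt 0.86 F [ 0.2 -0.2  0.1] w 65.2
r1 (array([0.6445, 0.1621]), array([0.6442, 0.1621]), 221)
r2 (array([0.6437, 0.0908]), array([0.6443, 0.0913]), 216)
r3 (array([0.6418, 0.0178]), array([0.6426, 0.0179]), 218)
b None
[[[-0.2,0.2,1.1],[-21.7,5.3,5.2],65],[[-0.2,0.2,1.1],[-21.6,5.7,5.2],65],[[-0.2,0.2,1.1],[-21.5,6.1,5.1],65]]
```

View pics/t2.png

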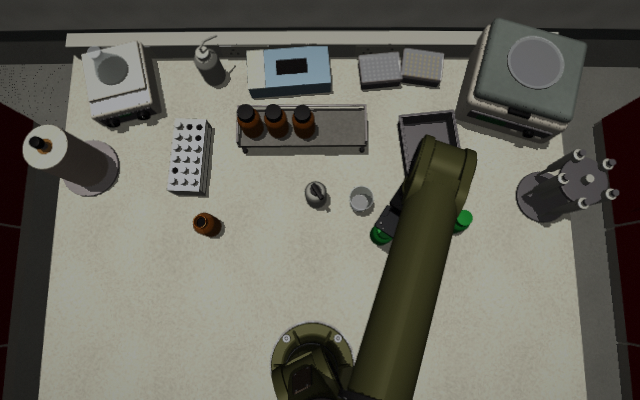

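Request:
step_arm(rows=[[[0,0,1],[-20,5,4],65],[[0,0,1],[-19,6,4],65],[[0,0,1],[-14,6,4],65],[[0,0,0],[0,0,0],65],[[0,0,0],[0,0,0],65]])

```text
time: 10.77
position: [0.3769, -0.2831, 0.2004]
tool_rot: [-2.813, -1.38, 0.023]
ft_force: [0.0, 0.2, 0.2]
grip_width: 0.75
```

```bash
python3 -c "
from h import *
st();d=grab('wrist');save(d,'w6.png');W=cloud(d)
print(cap(W,(.372,-.292),.128,.04),bodyfit(W,(.372,-.292),.02,.078))
plan([(.372,-.292,.2,-38),(.372,-.292,.109,-38,6)],65,34)"
```

```text
t 10.77 p [ 0.3769 -0.2831  0.2004] psi -37.8 tilt 0.95 F [0.  0.2 0.2] w 65.3
(array([ 0.3732, -0.2902]), array([ 0.3724, -0.2911]), 2313) (array([ 0.3721, -0.2915]), 632)
[[[-0.8,0.6,0.3],[-10.1,1.6,0.5],65],[[0.0,0.0,0.0],[0.0,0.0,15.2],65],[[0.0,0.0,0.0],[0.0,0.0,15.2],65],[[0.0,0.0,0.0],[0.0,0.0,15.2],65],[[0.0,0.0,0.0],[0.0,0.0,15.2],65],[[0.0,0.0,0.0],[0.0,0.0,15.2],65],[[0.0,0.0,0.0],[0.0,0.0,15.2],65]]
```

View pics/w6.png

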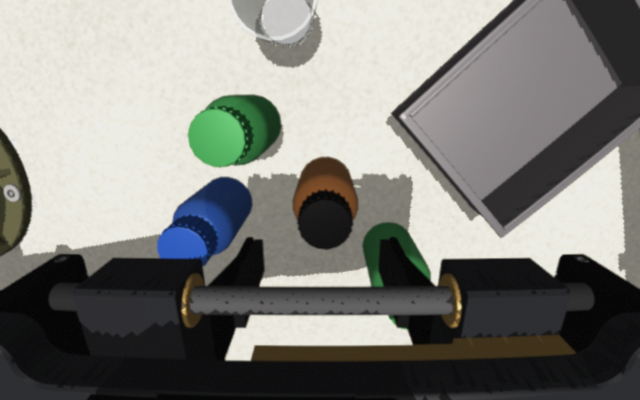

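Request:
step_arm(rows=[[[-0.8,0.6,0],[-9,1,0],65],[[0,0,0],[0,0,15],65],[[0,0,0],[0,0,15],65],[[0,0,0],[0,0,15],65],[[0,0,0],[0,0,12],65],[[0,0,0],[0,0,0],65],[[0,0,0],[0,0,0],65]])

```text
time: 11.4
position: [0.3756, -0.287, 0.1428]
tool_rot: [2.808, 1.402, 0.014]
ft_force: [0.4, -0.6, 1.8]
grip_width: 0.746
```

```bash
python3 -c "
from h import *
st()
plan([(.372,-.2915,.109,-38)],65,34)"
```

```text
t 11.4 p [ 0.3756 -0.287   0.1428] psi -36.9 tilt 0.56 F [ 0.4 -0.6  1.8] w 64.9
[[[0.2,-0.2,0.5],[-3.0,-0.2,16.9],65],[[0.2,-0.2,0.5],[-2.9,-0.1,16.9],65]]
```

Request:
step_arm(rows=[[[0,0,1],[-4,0,14],65],[[0,0,0],[-2,0,13],65],[[0,0,0],[0,0,5],65],[[0,0,0],[0,0,0],65],[[0,0,0],[0,0,0],65]])

```text
time: 11.82
position: [0.3757, -0.2912, 0.1138]
tool_rot: [2.814, 1.382, 0.025]
ft_force: [0.0, -0.4, -0.5]
grip_width: 0.742
```

```bash
python3 -c "
from h import *
st()
plan([(.372,-.2915,.109,-38)],65,34)"
```

```text
t 11.82 p [ 0.3757 -0.2912  0.1138] psi -37.7 tilt 0.98 F [ 0.  -0.4 -0.5] w 64.5
[[[0.7,-0.7,0.3],[-2.6,-2.8,4.7],65]]
```

Request:
step_arm(rows=[[[0.8,-0.8,0],[-3,-3,6],65],[[0,0,0],[0,0,1],65],[[0,0,0],[0,0,0],65]])

```text
time: 12.07
position: [0.373, -0.2919, 0.1082]
tool_rot: [2.817, 1.386, -0.002]
ft_force: [0.4, -0.4, 0.1]
grip_width: 0.743
```

```bash
python3 -c "
from h import *
st()
plan([(.372,-.2915,.109,-38)],65,34)"
```

```text
t 12.07 p [ 0.373  -0.2919  0.1082] psi -37.6 tilt 0.12 F [ 0.4 -0.4  0.1] w 64.7
[[[0.0,0.1,0.4],[-0.3,-1.0,-0.8],65]]
```

Aligned. Close, then lift.

Request:
step_arm(rows=[[[0,0,0],[0,0,0],36],[[0,0,0],[0,0,0],36],[[0,0,0],[0,0,0],36],[[0,0,0],[0,0,0],36],[[0,0,0],[0,0,0],36]])

```text
time: 12.48
position: [0.3734, -0.292, 0.1089]
tool_rot: [2.817, 1.387, -0.002]
ft_force: [-0.9, 0.8, 1.2]
grip_width: 0.473
```

```bash
python3 -c "
from h import *
st()
plan([(.373,-.292,.255,-37),(.53,-.13,.255,-14),(.56,-.053,.255,-5)],36,30)"
```

```text
t 12.48 p [ 0.3734 -0.292   0.1089] psi -37.6 tilt 0.12 F [-0.9  0.8  1.2] w 41.2
[[[0.0,0.0,-0.1],[-0.1,0.0,-29.2],36],[[0.0,0.0,-0.1],[-0.1,0.0,-29.2],36],[[0.0,0.0,-0.1],[-0.1,0.0,-29.2],36],[[0.0,0.0,-0.1],[-0.1,0.0,-29.2],36],[[0.0,0.0,-0.1],[-0.1,0.0,-29.2],36],[[0.0,0.0,-2.9],[28.0,3.5,0.0],36],[[0.0,0.0,-2.9],[27.8,4.9,0.0],36],[[0.0,0.0,-2.9],[27.5,6.3,0.0],36],[[0.0,0.0,-2.9],[27.1,7.6,0.0],36],[[0.0,0.0,-2.9],[26.7,9.0,0.0],36],[[0.0,0.0,-2.9],[26.2,10.3,0.0],36],[[0.0,0.0,-2.9],[25.7,11.6,0.0],36]]
[[[0.0,0.0,-2.9],[25.1,12.9,0.0],36],[[0.0,0.0,-3.0],[27.3,3.5,0.0],36],[[0.0,0.0,-3.0],[27.1,4.9,0.0],36],[[0.0,0.0,-3.0],[26.8,6.3,0.0],36]]
```

Request:
step_arm(rows=[[[0,0,0],[0,0,-12],36],[[0,0,0],[0,0,-28],36],[[0,0,0],[0,0,-28],36],[[0,0,0],[0,0,-28],36],[[0,0,0],[0,0,-28],36],[[0,0,0],[0,0,-20],36],[[0,0,-3],[26,4,0],36],[[0,0,-3],[27,5,0],36],[[0,0,-3],[27,7,0],36],[[0,0,-3],[27,8,0],36],[[0,0,-3],[26,9,0],36],[[0,0,-3],[24,10,0],36]])

```text
time: 13.48
position: [0.4834, -0.1723, 0.248]
tool_rot: [-2.55, -1.806, 0.017]
ft_force: [0.2, -0.5, -5.4]
grip_width: 0.477
```

```bash
python3 -c "
from h import *
st()
plan([(.56,-.053,.255,-5)],36,26)"
```

```text
t 13.48 p [ 0.4834 -0.1723  0.248 ] psi -19.4 tilt 1.14 F [ 0.2 -0.5 -5.4] w 41.5
[[[-0.2,0.0,-2.4],[23.0,5.4,-1.3],36],[[-0.2,0.0,-2.4],[22.7,6.4,-1.2],36],[[-0.2,0.0,-2.4],[22.4,7.3,-1.2],36],[[-0.2,0.0,-2.4],[22.1,8.3,-1.2],36],[[-0.2,0.0,-2.4],[21.8,9.2,-1.2],36],[[-0.2,0.0,-2.4],[21.4,10.1,-1.2],36]]
```

Request:
step_arm(rows=[[[-0.3,0,-3],[21,5,-2],36],[[-0.3,0,-3],[22,6,-1],36],[[-0.3,0,-3],[22,7,-1],36],[[-0.3,0,-3],[20,8,-1],36],[[0,0,-2],[13,8,0],36],[[0,0,-1],[5,6,0],36],[[0,0,0],[0,0,0],36],[[0,0,0],[0,0,0],36]])

```text
time: 14.15
position: [0.5504, -0.0601, 0.2462]
tool_rot: [-2.255, -2.177, 0.008]
ft_force: [0.1, 1.0, -3.9]
grip_width: 0.476
```

```bash
python3 -c "
from h import *
st()
d=grab('scene');W=cloud(d);print('r3',bodyfit(W,(.641,.02),.1,.155))
s=status.get_state()['position'];print('held',bodyfit(W,s[:2],.16,.21))
plan([(.56,-.051,.25,-3),(.644,-.051,.25,-3)],36,20)"
```

```text
t 14.15 p [ 0.5504 -0.0601  0.2462] psi -2.0 tilt 0.51 F [ 0.1  1.  -3.9] w 41.4
r3 (array([0.6408, 0.02  ]), 479)
held (array([ 0.5482, -0.0645]), 407)
[[[-0.5,-0.1,1.0],[9.6,9.3,-3.9],36],[[0.0,0.0,0.0],[0.9,16.8,0.0],36],[[0.0,0.0,0.0],[0.9,16.8,0.0],36],[[0.0,0.0,0.0],[0.9,16.8,0.0],36],[[0.0,0.0,0.0],[0.9,16.8,0.0],36],[[0.0,0.0,0.0],[0.9,16.8,0.0],36]]
```

Request:
step_arm(rows=[[[-0.4,0,0],[0,14,-3],36],[[0,0,0],[0,18,0],36],[[0,0,0],[0,18,0],36],[[0,0,0],[0,18,0],36],[[0,0,0],[0,12,0],36],[[0,0,0],[0,0,0],36],[[0,0,0],[0,0,0],36]])

```text
time: 14.78
position: [0.6285, -0.0764, 0.2503]
tool_rot: [-2.279, -2.159, 0.004]
ft_force: [0.1, 0.0, -5.0]
grip_width: 0.475
```

```bash
python3 -c "
from h import *
st()
plan([(.645,-.049,.25,-2)],36,20)"
```

```text
t 14.78 p [ 0.6285 -0.0764  0.2503] psi -3.1 tilt 0.19 F [ 0.1  0.  -5. ] w 41.4
[[[-0.1,0.0,-0.6],[14.1,7.5,0.1],36],[[-0.1,0.0,-0.6],[14.1,7.6,0.1],36]]
```

Request:
step_arm(rows=[[[0,0,0],[11,8,0],36],[[0,0,0],[11,6,0],36],[[0,0,0],[0,0,0],36],[[0,0,0],[0,0,0],36]])

```text
time: 15.12
position: [0.6426, -0.0555, 0.251]
tool_rot: [-2.283, -2.152, 0.003]
ft_force: [0.1, -1.8, -4.5]
grip_width: 0.475
```

```bash
python3 -c "
from h import *
st()
d=grab('scene');W=cloud(d);print('r3',bodyfit(W,(.641,.02),.1,.155))
s=status.get_state()['position'];print('held',bodyfit(W,s[:2],.16,.21))
plan([(.645,-.049,.196,-2)],36,14)"
```

```text
t 15.12 p [ 0.6426 -0.0555  0.251 ] psi -3.4 tilt 0.25 F [ 0.1 -1.8 -4.5] w 41.3
r3 (array([0.6408, 0.0202]), 482)
held (array([ 0.6404, -0.0598]), 442)
[[[-0.1,0.0,-0.3],[1.4,0.5,13.7],36],[[-0.1,0.0,-0.3],[1.4,0.5,13.7],36],[[-0.1,0.0,-0.3],[1.4,0.5,13.7],36],[[-0.1,0.0,-0.3],[1.4,0.5,13.7],36]]
```

Request:
step_arm(rows=[[[0,0,0],[4,2,13],36],[[0,0,0],[2,1,13],36],[[0,0,0],[0,0,13],36],[[0,0,0],[0,0,13],36],[[0,0,0],[0,0,2],36],[[0,0,0],[0,0,0],36]])

```text
time: 15.67
position: [0.6443, -0.0465, 0.1899]
tool_rot: [-2.279, -2.153, 0.004]
ft_force: [-0.5, -0.2, -5.4]
grip_width: 0.478
```

```bash
python3 -c "
from h import *
st()
d=grab('scene');W=cloud(d);print('r3',bodyfit(W,(.641,.02),.1,.155))
s=status.get_state()['position'];print('held',bodyfit(W,s[:2],.1,.155))
"
```

```text
t 15.67 p [ 0.6443 -0.0465  0.1899] psi -3.2 tilt 0.42 F [-0.5 -0.2 -5.4] w 41.6
r3 (array([0.6408, 0.0202]), 488)
held (array([ 0.6424, -0.049 ]), 524)
```

Request:
step_arm(rows=[[[0,0,0],[0,0,2],36],[[0,0,0],[0,0,2],36]])

```text
time: 15.88
position: [0.645, -0.0481, 0.1893]
tool_rot: [-2.281, -2.154, 0.003]
ft_force: [-3.8, -0.5, 6.4]
grip_width: 0.475
```

```bash
python3 -c "
from h import *
st()
"
```

```text
t 15.88 p [ 0.645  -0.0481  0.1893] psi -3.3 tilt 0.26 F [-3.8 -0.5  6.4] w 41.3
```

Contact. Release and rise.

Request:
step_arm(rows=[[[0,0,0],[0,0,0],62],[[0,0,0],[0,0,0],62],[[0,0,0],[0,0,0],62],[[0,0,0],[0,0,0],62],[[0,0,0],[0,0,-15],62],[[0,0,0],[0,0,-28],62],[[0,0,0],[0,0,-28],62],[[0,0,0],[0,0,-15],62]])

```text
time: 16.55
position: [0.6464, -0.0481, 0.2796]
tool_rot: [-2.283, -2.156, -0.003]
ft_force: [0.9, 0.4, 0.9]
grip_width: 0.712
```

```bash
python3 -c "
from h import *
st()
d=grab('scene');save(d,'s6.png');W=cloud(d);print([bodyfit(W,c,.1,.155) for c in ((.644,.162),(.644,.093),(.641,.02),(.642,-.05))])
plan([(.56,.06,.28,10),(.377,.289,.21,37.5)],65,34)
"
```

```text
t 16.55 p [ 0.6464 -0.0481  0.2796] psi -3.3 tilt 0.13 F [0.9 0.4 0.9] w 62.0
[(array([0.6431, 0.1632]), 444), (array([0.6434, 0.0948]), 535), (array([0.6408, 0.0202]), 481), (array([ 0.6426, -0.0514]), 504)]
[[[0.1,0.0,-2.7],[20.6,-18.7,0.4],65],[[0.1,0.0,-2.7],[21.5,-17.8,0.4],65],[[0.1,0.0,-2.7],[22.3,-16.7,0.4],65],[[0.1,0.0,-2.7],[23.0,-15.7,0.4],65],[[0.1,0.0,-2.7],[23.7,-14.6,0.4],65],[[0.0,0.0,-3.1],[28.6,-15.6,7.8],65],[[0.0,0.0,-3.1],[29.4,-14.1,7.8],65],[[0.0,0.0,-3.1],[30.1,-12.5,7.8],65],[[0.0,0.0,-3.1],[30.7,-10.9,7.8],65],[[0.0,0.0,-3.1],[31.2,-9.2,7.8],65],[[0.0,0.0,-3.1],[31.7,-7.5,7.8],65],[[0.0,0.0,-3.1],[32.0,-5.8,7.8],65]]
[[[0.0,0.0,-3.1],[32.3,-4.1,7.8],65],[[0.0,0.0,-3.1],[32.5,-2.4,7.8],65]]
```

View pics/s6.png

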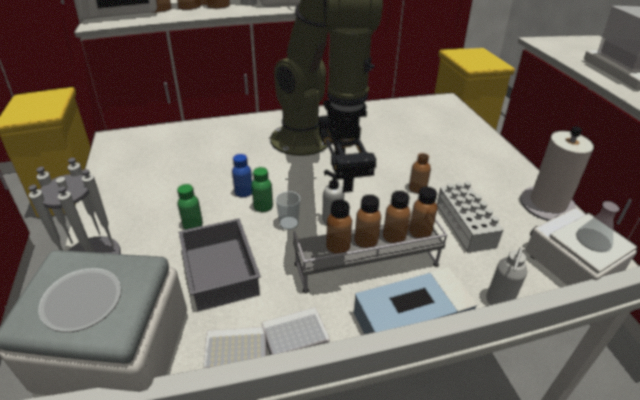

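Request:
step_arm(rows=[[[0,0,-3],[18,-17,0],65],[[0,0,-3],[21,-18,0],65],[[0,0,-3],[22,-17,0],65],[[0,0,-3],[23,-16,0],65],[[0,0,-3],[24,-15,0],65],[[0,0,-3],[28,-15,4],65],[[0,0,-3],[29,-14,6],65],[[0,0,-3],[30,-12,7],65],[[0,0,-3],[30,-11,7],65],[[0,0,-3],[31,-9,7],65],[[0,0,-3],[31,-7,7],65],[[0,0,-3],[26,-6,7],65]])

```text
time: 17.6
position: [0.4135, 0.2252, 0.2349]
tool_rot: [1.474, 2.751, 0.023]
ft_force: [-0.3, 1.1, -0.2]
grip_width: 0.747
```

```bash
python3 -c "
from h import *
st();d=grab('top');save(d,'t3.png');W=cloud(d)
for c in ((.644,.162),(.644,.0915),(.643,.018),(.643,-.052)): print(cap(W,c,.208))
plan([(.377,.2885,.2,37.5)],65,34)
"
```

```text
t 17.6 p [0.4135 0.2252 0.2349] psi 33.7 tilt 1.46 F [-0.3  1.1 -0.2] w 65.0
(array([0.6446, 0.1621]), array([0.6445, 0.162 ]), 219)
(array([0.6438, 0.0911]), array([0.6437, 0.0918]), 217)
(array([0.6419, 0.0175]), array([0.6419, 0.0183]), 222)
(array([ 0.6437, -0.0532]), array([ 0.644 , -0.0531]), 222)
[[[0.4,0.2,-1.1],[22.3,2.1,10.9],65],[[0.4,0.2,-1.1],[22.3,2.6,10.9],65],[[0.4,0.2,-1.1],[22.2,3.1,11.0],65]]
```

Request:
step_arm(rows=[[[0.5,0.2,-1],[21,2,10],65],[[0.5,0.2,-1],[20,2,10],65],[[0.4,0.2,-1],[14,2,10],65],[[0,0,0],[0,0,0],65],[[0,0,0],[0,0,0],65]])

```text
time: 18.07
position: [0.3795, 0.2823, 0.2004]
tool_rot: [-1.383, -2.815, 0.005]
ft_force: [0.5, -0.3, 1.1]
grip_width: 0.747
```

```bash
python3 -c "
from h import *
st();d=grab('wrist');save(d,'w7.png');W=cloud(d)
print(cap(W,(.377,.2885),.122,.03),bodyfit(W,(.377,.2885),.02,.078))
plan([(.377,.2885,.2,37.5),(.377,.2885,.109,37.5,6)],65,34)"
```

```text
t 18.07 p [0.3795 0.2823 0.2004] psi 37.7 tilt 0.35 F [ 0.5 -0.3  1.1] w 65.0
(array([0.3757, 0.2914]), array([0.3759, 0.2911]), 704) (array([0.3764, 0.2908]), 445)
[[[-0.3,-0.2,0.2],[6.4,2.0,0.3],65],[[0.0,0.0,0.0],[0.0,0.0,15.2],65],[[0.0,0.0,0.0],[0.0,0.0,15.2],65],[[0.0,0.0,0.0],[0.0,0.0,15.2],65],[[0.0,0.0,0.0],[0.0,0.0,15.2],65],[[0.0,0.0,0.0],[0.0,0.0,15.2],65],[[0.0,0.0,0.0],[0.0,0.0,15.2],65]]
```

View pics/w7.png

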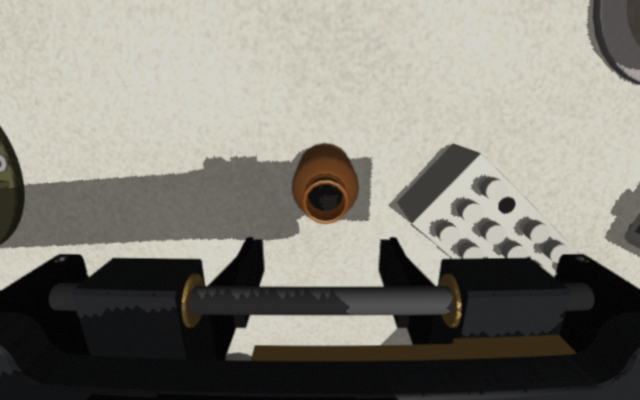

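Request:
step_arm(rows=[[[0,0,0],[7,2,0],65],[[0,0,0],[0,0,15],65],[[0,0,0],[0,0,15],65],[[0,0,0],[0,0,15],65],[[0,0,0],[0,0,15],65],[[0,0,0],[0,0,10],65],[[0,0,0],[0,0,0],65],[[0,0,0],[0,0,0],65]])

```text
time: 18.78
position: [0.3841, 0.2873, 0.1324]
tool_rot: [-1.407, -2.808, -0.009]
ft_force: [0.6, -0.0, 0.5]
grip_width: 0.745
```

```bash
python3 -c "
from h import *
st()
plan([(.3765,.2900,.109,37.5)],65,34)"
```

```text
t 18.78 p [0.3841 0.2873 0.1324] psi 36.8 tilt 0.31 F [ 0.6 -0.   0.5] w 64.9
[[[0.3,-0.2,-0.7],[6.6,-4.6,23.4],65]]
```

Request:
step_arm(rows=[[[0,0,0],[6,-4,8],65],[[0,0,0],[1,-1,8],65],[[0,0,0],[0,0,6],65],[[0,0,0],[0,0,0],65],[[0,0,0],[0,0,0],65]])

```text
time: 19.2
position: [0.3766, 0.2915, 0.1109]
tool_rot: [1.408, 2.808, 0.015]
ft_force: [0.3, 0.6, 0.2]
grip_width: 0.746
```

```bash
python3 -c "
from h import *
st()
plan([(.3765,.2900,.109,37.5)],65,34)"
```

```text
t 19.2 p [0.3766 0.2915 0.1109] psi 36.7 tilt 0.57 F [0.3 0.6 0.2] w 64.9
[[[0.5,-0.2,-0.8],[-1.1,-1.0,1.8],65]]
```

Request:
step_arm(rows=[[[0.4,0,0],[-1,-1,3],65],[[0,0,0],[0,0,0],30],[[0,0,0],[0,0,0],30],[[0,0,0],[0,0,0],30],[[0,0,0],[0,0,0],30],[[0,0,0],[0,0,0],30]], grip_force=25)

```text
time: 19.7
position: [0.3771, 0.2904, 0.1084]
tool_rot: [-1.408, -2.806, -0.007]
ft_force: [0.2, 0.2, -0.3]
grip_width: 0.455
```

```bash
python3 -c "
from h import *
st()
plan([(.3765,.290,.30,37),(.57,.05,.30,5),(.588,-.2,.30,-19),(.588,-.345,.30,-30)],30,32)"
```

```text
t 19.7 p [0.3771 0.2904 0.1084] psi 36.7 tilt 0.29 F [ 0.2  0.2 -0.3] w 39.6
[[[0.0,0.0,0.0],[0.1,0.0,-31.9],30],[[0.0,0.0,0.0],[0.1,0.0,-31.9],30],[[0.0,0.0,0.0],[0.1,-0.1,-31.9],30],[[0.0,0.0,0.0],[0.1,-0.1,-31.9],30],[[0.0,0.0,0.0],[0.0,-0.1,-31.9],30],[[0.0,0.0,0.0],[0.0,-0.1,-31.9],30],[[0.0,0.0,3.2],[-30.8,1.0,0.0],30],[[0.0,0.0,3.2],[-30.7,2.7,0.0],30],[[0.0,0.0,3.2],[-30.5,4.4,0.0],30],[[0.0,0.0,3.2],[-30.2,6.1,0.0],30],[[0.0,0.0,3.2],[-29.8,7.8,0.0],30],[[0.0,0.0,3.2],[-29.3,9.5,0.0],30]]
[[[0.0,0.0,3.2],[-28.8,11.1,0.0],30],[[0.0,0.0,3.2],[-28.1,12.7,0.0],30],[[0.0,0.0,3.2],[-27.4,14.2,0.0],30],[[0.0,0.0,3.2],[-26.5,15.7,0.0],30],[[0.0,0.0,3.0],[-31.3,-0.5,0.0],30],[[0.0,0.0,3.0],[-31.3,1.2,0.0],30],[[0.0,0.0,3.0],[-31.2,2.8,0.0],30],[[0.0,0.0,3.0],[-31.0,4.4,0.0],30],[[0.0,0.0,3.0],[-30.7,6.0,0.0],30],[[0.0,0.0,3.0],[-30.4,7.6,0.0],30],[[0.0,0.0,3.0],[-29.9,9.2,0.0],30],[[0.0,0.0,3.0],[-29.4,10.8,0.0],30]]
[[[0.0,0.0,2.2],[-27.4,9.4,0.0],30],[[0.0,0.0,2.2],[-27.0,10.5,0.0],30],[[0.0,0.0,2.2],[-26.6,11.5,0.0],30],[[0.0,0.0,2.2],[-26.2,12.5,0.0],30],[[0.0,0.0,2.2],[-25.7,13.5,0.0],30]]
```

Request:
step_arm(rows=[[[0,0,0],[0,0,0],30],[[0,0,0],[0,0,0],30]])

```text
time: 19.87
position: [0.3771, 0.2904, 0.1085]
tool_rot: [-1.408, -2.806, -0.007]
ft_force: [-1.1, -0.2, -2.1]
grip_width: 0.394
```

```bash
python3 -c "
from h import *
st()"
```

```text
t 19.87 p [0.3771 0.2904 0.1085] psi 36.7 tilt 0.3 F [-1.1 -0.2 -2.1] w 34.3
```

Request:
step_arm(rows=[[[0,0,0],[0,0,0],30],[[0,0,0],[0,0,0],30]])

```text
time: 20.03
position: [0.3771, 0.2905, 0.1085]
tool_rot: [-1.408, -2.806, -0.007]
ft_force: [-0.5, -0.0, -0.7]
grip_width: 0.398
```

```bash
python3 -c "
from h import *
st();d=grab('wrist');save(d,'w8.png')"
```

```text
t 20.03 p [0.3771 0.2905 0.1085] psi 36.7 tilt 0.31 F [-0.5 -0.  -0.7] w 34.6
```

View pics/w8.png

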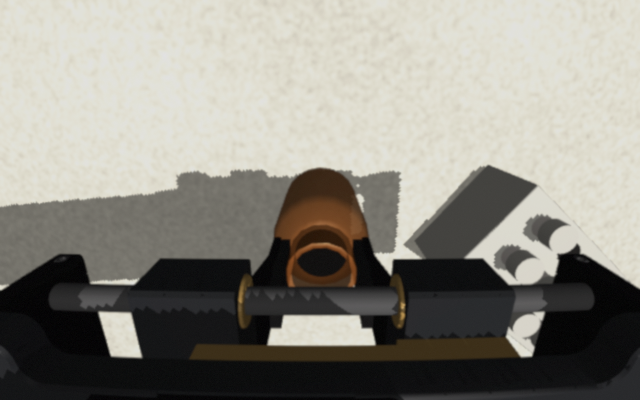

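Firm hold on the bare neck (mouth at (322,262) between the pads). Lift straight up.

Request:
step_arm(rows=[[[0,0,0],[0,0,-10],30],[[0,0,0],[0,0,-25],30],[[0,0,0],[0,0,-32],30],[[0,0,0],[0,0,-32],30],[[0,0,0],[0,0,-32],30],[[0,0,0],[0,0,-32],30],[[0,0,0],[0,0,-30],30],[[0,0,0],[0,0,-20],30],[[0,0,0],[0,0,0],30]])

```text
time: 20.83
position: [0.3744, 0.2857, 0.3323]
tool_rot: [-1.409, -2.802, 0.007]
ft_force: [0.6, 1.3, -1.1]
grip_width: 0.395
```

```bash
python3 -c "
from h import *
st()
plan([(.56,.05,.33,5),(.588,-.2,.33,-19),(.588,-.345,.31,-30)],30,32)"
```

```text
t 20.83 p [0.3744 0.2857 0.3323] psi 36.6 tilt 0.36 F [ 0.6  1.3 -1.1] w 34.4
[[[0.0,0.0,3.2],[-30.0,0.9,0.2],30],[[0.0,0.0,3.2],[-29.9,2.5,0.2],30],[[0.0,0.0,3.2],[-29.7,4.1,0.2],30],[[0.0,0.0,3.2],[-29.4,5.8,0.2],30],[[0.0,0.0,3.2],[-29.1,7.4,0.2],30],[[0.0,0.0,3.2],[-28.6,9.0,0.2],30],[[0.0,0.0,3.2],[-28.1,10.5,0.2],30],[[0.0,0.0,3.2],[-27.5,12.1,0.2],30],[[0.0,0.0,3.2],[-26.8,13.6,0.2],30],[[0.0,0.0,3.2],[-26.0,15.0,0.2],30],[[0.0,0.0,3.0],[-31.4,0.8,0.0],30],[[0.0,0.0,3.0],[-31.4,2.4,0.0],30]]
[[[0.0,0.0,3.0],[-31.2,4.0,0.0],30],[[0.0,0.0,3.0],[-30.9,5.7,0.0],30],[[0.0,0.0,3.0],[-30.6,7.3,0.0],30],[[0.0,0.0,3.0],[-30.2,8.9,0.0],30],[[0.0,0.0,3.0],[-29.7,10.4,0.0],30],[[0.0,0.0,3.0],[-29.1,12.0,0.0],30],[[0.0,0.0,2.2],[-27.4,9.4,4.0],30],[[0.0,0.0,2.2],[-27.0,10.5,4.0],30],[[0.0,0.0,2.2],[-26.6,11.5,4.0],30],[[0.0,0.0,2.2],[-26.2,12.5,4.0],30],[[0.0,0.0,2.2],[-25.7,13.5,4.0],30]]
```

Request:
step_arm(rows=[[[0,0,3],[-20,1,0],30],[[0,0,3],[-28,3,0],30],[[0,0,3],[-30,4,0],30],[[0,0,3],[-29,6,0],30],[[0,0,3],[-29,7,0],30],[[0,0,3],[-29,9,0],30],[[0,0,3],[-28,10,0],30],[[0,0,3],[-28,12,0],30],[[0,0,3],[-27,13,0],30],[[0,0,3],[-26,12,0],30],[[0,0,3],[-30,2,0],30],[[0,0,3],[-30,2,0],30]])

```text
time: 21.83
position: [0.5588, -0.0145, 0.3186]
tool_rot: [-2.234, -2.194, 0.035]
ft_force: [1.0, -0.8, -2.8]
grip_width: 0.397
```

```bash
python3 -c "
from h import *
st()
plan([(.57,-.2,.33,-19),(.588,-.345,.31,-30)],30,32)"
```

```text
t 21.83 p [ 0.5588 -0.0145  0.3186] psi -1.0 tilt 1.38 F [ 1.  -0.8 -2.8] w 34.5
[[[-0.2,0.1,3.0],[-30.9,2.4,-1.7],30],[[-0.2,0.1,3.0],[-30.7,4.0,-1.7],30],[[-0.2,0.1,3.0],[-30.5,5.6,-1.8],30],[[-0.2,0.1,3.0],[-30.1,7.2,-1.8],30],[[-0.2,0.1,3.0],[-29.7,8.8,-1.8],30],[[-0.2,0.1,3.0],[-29.2,10.3,-1.9],30],[[0.0,0.0,2.2],[-26.2,12.8,4.0],30],[[0.0,0.0,2.2],[-25.7,13.8,4.0],30],[[0.0,0.0,2.2],[-25.2,14.8,4.0],30],[[0.0,0.0,2.2],[-24.6,15.8,4.0],30],[[0.0,0.0,2.2],[-24.0,16.7,4.0],30]]
```

Request:
step_arm(rows=[[[-0.3,0.1,3],[-30,2,-3],30],[[-0.3,0.1,3],[-30,4,-2],30],[[-0.3,0.1,3],[-30,5,-2],30],[[-0.2,0.1,3],[-30,7,-2],30],[[-0.2,0.1,3],[-30,8,-2],30],[[-0.2,0,3],[-29,10,0],30],[[0,0,2],[-26,12,0],30],[[0,0,2],[-25,13,0],30],[[0,0,2],[-24,14,0],30],[[0,0,2],[-20,13,0],30],[[0,0,2],[-10,8,0],30],[[0,0,0],[0,0,0],30]])

```text
time: 22.83
position: [0.5601, -0.35, 0.3144]
tool_rot: [-2.751, -1.508, 0.04]
ft_force: [-1.4, 0.6, -2.2]
grip_width: 0.397
```

```bash
python3 -c "
from h import *
st()
plan([(.588,-.345,.25,-30)],30,32)"
```

```text
t 22.83 p [ 0.5601 -0.35    0.3144] psi -32.6 tilt 1.49 F [-1.4  0.6 -2.2] w 34.6
[[[-0.3,0.4,-0.8],[6.8,7.3,21.2],30],[[-0.3,0.4,-0.8],[6.6,7.3,21.3],30],[[-0.3,0.4,-0.8],[6.3,7.2,21.4],30]]
```

Request:
step_arm(rows=[[[-0.4,0.5,0],[7,8,18],30],[[-0.4,0.5,0],[6,7,20],30],[[-0.3,0.4,0],[4,6,20],30],[[0,0,0],[0,0,15],30],[[0,0,0],[0,0,0],30],[[0,0,0],[0,0,0],30]])

```text
time: 23.33
position: [0.5814, -0.3474, 0.2328]
tool_rot: [-2.753, -1.499, 0.0]
ft_force: [0.9, 0.2, -1.5]
grip_width: 0.395
```

```bash
python3 -c "
from h import *
st();d=grab('scene');save(d,'s7.png');W=cloud(d);s=status.get_state()['position'];print(bodyfit(W,s[:2],.145,.19))
f=d['frame'][:,:,::-1];cv2.imwrite('pics/s7c.png',cv2.resize(f[120:320,160:340],None,fx=3,fy=3))
plan([(.588,-.345,.2,-30)],30,32)"
```

```text
t 23.33 p [ 0.5814 -0.3474  0.2328] psi -32.9 tilt 0.41 F [ 0.9  0.2 -1.5] w 34.4
(array([ 0.5804, -0.3484]), 411)
[[[-0.2,-0.1,-1.4],[2.7,2.3,16.3],30],[[-0.2,-0.1,-1.4],[2.7,2.3,16.3],30]]
```

View pics/s7c.png

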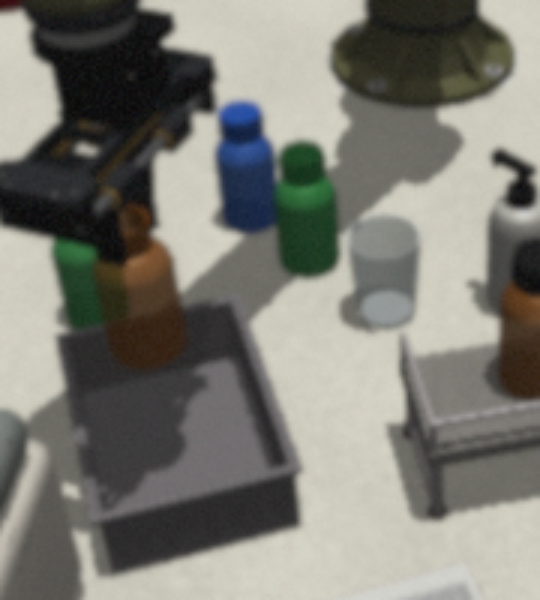

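Request:
step_arm(rows=[[[0,0,0],[3,3,16],30],[[0,0,0],[1,1,20],30],[[0,0,0],[0,0,20],30],[[0,0,0],[0,0,20],30],[[0,0,0],[0,0,14],30],[[0,0,0],[0,0,8],30],[[0,0,0],[0,0,0],30],[[0,0,0],[0,0,0],30]])

```text
time: 24.05
position: [0.5912, -0.3447, 0.1334]
tool_rot: [2.756, 1.508, 0.01]
ft_force: [0.1, 0.0, -1.2]
grip_width: 0.398
```

```bash
python3 -c "
from h import *
st();plan([(.588,-.345,.114,-33)],30,8)"
```

```text
t 24.05 p [ 0.5912 -0.3447  0.1334] psi -32.6 tilt 0.36 F [ 0.1  0.  -1.2] w 34.7
[[[0.1,-0.1,0.1],[-0.7,-0.9,6.5],30],[[0.1,-0.1,0.1],[-0.7,-0.9,6.5],30],[[0.1,-0.1,0.1],[-0.7,-0.9,6.5],30]]
```

Request:
step_arm(rows=[[[0.2,-0.2,0],[0,0,7],30],[[0,0,0],[0,0,7],30],[[0,0,0],[0,0,3],30],[[0,0,0],[0,0,0],30]])

```text
time: 24.38
position: [0.5932, -0.3456, 0.1181]
tool_rot: [2.753, 1.507, 0.006]
ft_force: [-0.0, 0.5, -2.1]
grip_width: 0.395
```

```bash
python3 -c "
from h import *
st()"
```

```text
t 24.38 p [ 0.5932 -0.3456  0.1181] psi -32.6 tilt 0.29 F [-0.   0.5 -2.1] w 34.3
```

Request:
step_arm(rows=[[[0,0,0],[0,0,3],30],[[0,0,0],[0,0,2],30],[[0,0,0],[0,0,2],30]])

```text
time: 24.63
position: [0.594, -0.3465, 0.1125]
tool_rot: [2.751, 1.506, 0.009]
ft_force: [-4.5, 2.4, 13.7]
grip_width: 0.397
```

```bash
python3 -c "
from h import *
st()"
```

```text
t 24.63 p [ 0.594  -0.3465  0.1125] psi -32.6 tilt 0.43 F [-4.5  2.4 13.7] w 34.5
```

Contact at the expected height. Release and rise.

Request:
step_arm(rows=[[[0,0,0],[0,0,0],60],[[0,0,0],[0,0,0],60],[[0,0,0],[0,0,0],60],[[0,0,0],[0,0,0],60],[[0,0,0],[0,0,0],60],[[0,0,0],[0,0,-15],60],[[0,0,0],[0,0,-28],60],[[0,0,0],[0,0,-30],60],[[0,0,0],[0,0,-30],60],[[0,0,0],[0,0,-30],60],[[0,0,0],[0,0,-20],60],[[0,0,0],[0,0,0],60]])

```text
time: 25.63
position: [0.5918, -0.3468, 0.2786]
tool_rot: [2.75, 1.503, 0.009]
ft_force: [0.1, -0.2, 0.1]
grip_width: 0.688
```

```bash
python3 -c "
from h import *
st();d=grab('scene');save(d,'s8.png');W=cloud(d)
plan([(.45,-.43,.27,-45)],60,32)"
```

```text
t 25.63 p [ 0.5918 -0.3468  0.2786] psi -32.7 tilt 0.55 F [ 0.1 -0.2  0.1] w 59.8
[[[0.1,0.0,2.0],[-24.4,-12.3,1.1],60],[[0.1,0.0,2.0],[-24.8,-11.5,1.1],60],[[0.1,0.0,2.0],[-25.2,-10.6,1.1],60],[[0.1,0.0,2.0],[-25.6,-9.7,1.1],60],[[0.1,0.0,2.0],[-25.9,-8.7,1.1],60],[[0.1,0.0,2.0],[-26.2,-7.8,1.2],60]]
```

View pics/s8.png

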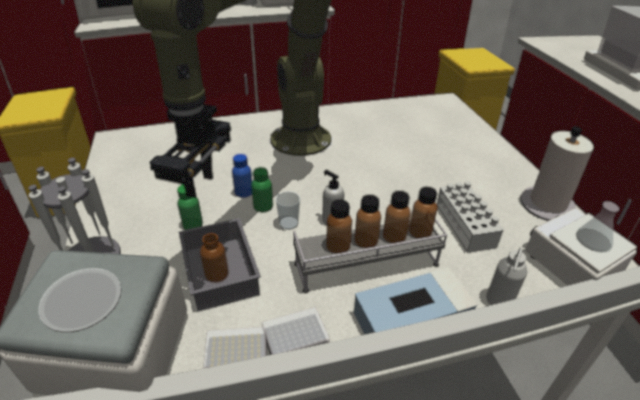

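Request:
step_arm(rows=[[[0,0,0],[0,-25,0],60],[[0,0,0],[10,-30,0],60],[[0,0,0],[20,-30,0],60],[[0,0,0],[20,-30,0],60],[[0,0,0],[20,-20,0],60],[[0,0,0],[10,-10,0],60],[[0,0,0],[0,0,0],60]])

```text
time: 26.27
position: [0.5049, -0.1964, 0.2673]
tool_rot: [-2.759, -1.502, 0.011]
ft_force: [1.0, 1.0, -0.1]
grip_width: 0.693
```

```bash
python3 -c "
from h import *
st();d=grab('top');save(d,'t4.png');W=cloud(d)
for n,c,z in (('r1',(.644,.162),.208),('r2',(.644,.0915),.208),('r3',(.643,.018),.208),('r4',(.643,-.052),.208),('unc',(.592,-.346),.126),('pump',(.45,-.018),.158),('beak',(.446,-.135),.09)): print(n,cap(W,c,z,.04 if n=='beak' else .03))
"
```

```text
t 26.27 p [ 0.5049 -0.1964  0.2673] psi -32.9 tilt 0.4 F [ 1.   1.  -0.1] w 60.2
r1 (array([0.6436, 0.1623]), array([0.6441, 0.1618]), 221)
r2 (array([0.6438, 0.0908]), array([0.6441, 0.0909]), 221)
r3 (array([0.6417, 0.018 ]), array([0.6422, 0.0187]), 219)
r4 (array([ 0.6435, -0.0532]), array([ 0.6436, -0.0531]), 221)
unc (array([ 0.592 , -0.3523]), array([ 0.5925, -0.3495]), 28)
pump (array([ 0.4493, -0.0193]), array([ 0.4502, -0.0196]), 89)
beak (array([ 0.4528, -0.1162]), array([ 0.452 , -0.1196]), 32)
```

View pics/t4.png

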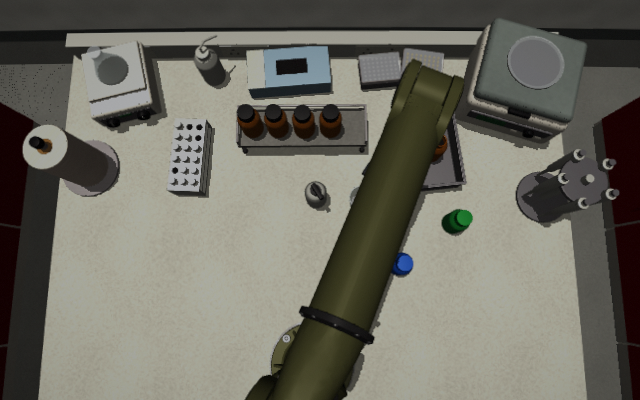

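```bash
python3 -c "
from h import *
a=dict(np.load('pics/scene0.npz'))['frame'].astype(int);d=grab('scene');b=d['frame'].astype(int)
print('beaker diff',abs(a-b)[190:235,274:302].mean(),'pump',abs(a-b)[168:200,318:326].mean());save(d,'s9.png')
W=cloud(d);print(bodyfit(W,(.592,-.346),.03,.078))
print(order.close_job())"
```

```text
beaker diff 4.26984126984127 pump 4.755208333333333
(array([ 0.594 , -0.3482]), 363)
the job is handed in; nothing more can be done
None
```

I moved all three bottles and handed the job in at about 26 s, well inside the 64 s limit. Both loose capped bottles now stand on the shelf after the first two, and the uncapped bottle stands upright in the middle of the tub.

**Row:** In the last top view the cap centres lie at y = 0.162, 0.091, 0.018 and −0.053 m. That puts the gaps between bodies at about 11, 13 and 11 mm. Their x values run from 0.642 to 0.644 m, and the third bottle sits about 2 mm forward of the rest. My depth estimate of the board's middle was nearer x = 0.648 m, so the whole row, including the two bottles already there, may be about 4 mm in front of it.

**Tub:** The uncapped bottle measured at (0.594, −0.348) in the scene view; the tub's centre measured about (0.588, −0.345).

**Setting down:** Each bottle was lowered until it touched, and only then released. The highest force reading was 33 N on the first shelf bottle's first touch, when it came down 4–5 mm off. I lifted it slightly, moved it back and set it down again.

**Not to be disturbed:** The pump bottle measured within about 1 mm of where it began. For the beaker, the top view was partly hidden by the arm, so its reading there disagreed and I did not use it. The scene pictures from before and after show the beaker and the pump bottle unchanged.

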